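# Lock the puzzle boxes in their keeper stand

## Task

Put the puzzle boxes away for the day: stack all of them flat in one square column on the marked spot between the two posts of the stand, then lay the wooden bar across the two posts, centred and lying down in both forks. Finally lock it with the two brass rods, one at each post, each pushed through both eyelets of its fork, above the bar, until the tip stands well out beyond the second eyelet; leave the teapot and cup pieces where they lie.

Things in the scene. Friction and masses are not known exactly. Their poses are not given: they have to be found in the camera images.
- stand: fixed wooden keeper stand: base board 110 (x) x 240 (y) x 16 mm; two posts 56 (x) x 32 (y) mm centred at y = +88 and -88 mm, 144 mm clear between them. On each post two cheeks stand 38 mm apart (across x), up to 177 mm above the table, a fork open above and at both y ends, with a brass eyelet in each cheek. Origin: centre of the underside, z up
- spot (a point): centre of the parking mark, a dark outline of box size (long side along the stand's y) on the base board's top, 16 mm above the table midway between the posts; axes as the stand's
- seat (a point): point midway between the posts at the height of their flat tops, the seats (128 mm above the table), on which the bar's underside comes to lie, down between the cheeks (cheeks' inner faces at x = +19 and -19 mm); axes as the stand's
- eye_l (a point): middle of the fork on the stand's +y post, on the axis of its two eyelets, 160 mm above the table; axes as the stand's. The eyelets are square holes 20 x 20 mm (sill 150 mm above the table) looking along x, one in each cheek; the cheeks are 9 mm thick with outer faces at x = +28 and -28 mm
- eye_r (a point): the same for the post on the stand's -y side
- box1: closed plain plywood puzzle box, 62 (its x) x 96 (its y) x 26 mm tall, about 150 g, all boxes alike; origin at the centre of its underside, z up. Starts flat on the table. One of the four may be absent
- box2: closed plain plywood puzzle box, 62 (its x) x 96 (its y) x 26 mm tall, about 150 g, all boxes alike; origin at the centre of its underside, z up. Starts flat on the table. One of the four may be absent
- box3: closed plain plywood puzzle box, 62 (its x) x 96 (its y) x 26 mm tall, about 150 g, all boxes alike; origin at the centre of its underside, z up. Starts flat on the table. One of the four may be absent
- box4: closed plain plywood puzzle box, 62 (its x) x 96 (its y) x 26 mm tall, about 150 g, all boxes alike; origin at the centre of its underside, z up. Starts flat on the table. One of the four may be absent
- bar: plain light wooden retaining bar, 32 (its x) x 224 (its y) x 18 mm thick, about 120 g; origin at the centre of its underside, starts flat on the table, z up
- bar_mid (a point): centre of the bar's volume, 9 mm above its underside; axes as the bar's
- rod_a: locking rod, 60 g, one of two alike, either may go to either post: round brass shaft 14 mm thick, 100 mm long, with a dark square wooden handle 16 x 16 x 40 mm on one end. Lies flat on the table. Origin on the underside below the shaft's middle, x towards the bare tip; shaft axis 7 mm above it; handle from x = -50 to -90 mm; centre of mass 13 mm from the middle towards the handle
- rod_a_mid (a point): middle of rod_a's shaft, on its axis, 7 to 8 mm above the table when it lies there; x along the shaft to the tip. A knock may roll the rod onto another side of its square handle, which does not matter
- rod_a_tip (a point): bare tip of rod_a, on its axis, 50 mm from the middle
- rod_a_neck (a point): where the shaft of rod_a enters the handle, on its axis, 50 mm from the middle
- rod_b: locking rod, 60 g, one of two alike, either may go to either post: round brass shaft 14 mm thick, 100 mm long, with a dark square wooden handle 16 x 16 x 40 mm on one end. Lies flat on the table. Origin on the underside below the shaft's middle, x towards the bare tip; shaft axis 7 mm above it; handle from x = -50 to -90 mm; centre of mass 13 mm from the middle towards the handle
- rod_b_mid (a point): middle of rod_b's shaft, on its axis, 7 to 8 mm above the table when it lies there; x along the shaft to the tip. A knock may roll the rod onto another side of its square handle, which does not matter
- rod_b_tip (a point): bare tip of rod_b, on its axis, 50 mm from the middle
- rod_b_neck (a point): where the shaft of rod_b enters the handle, on its axis, 50 mm from the middle
- teapot: mint green flat wooden teapot shape lying on the table, about 95 x 115 x 22 mm; bystander
- cup: scarlet flat wooden cup piece lying on the table, about 60 x 95 x 22 mm; bystander
There are look-alikes about, which are no part of the job. What is shaped like the rod_b but white is not meant. Leave any pink look-alike of the box4 alone.

How it is judged:
On the way, in this order (a step that is already met when the one before it is completed fails the run):
1. all boxes stand in one square column on the marked spot, let go (horizontal distance between each of box1, box2, box3, box4 and spot below 0.012 m and angle between the y axis of each of box1, box2, box3, box4 and the y axis of stand, either way round below 0.15 rad and angle between each of box1, box2, box3, box4's own z axis and vertical below 0.06 rad and height (world z) of each of box1, box2, box3, box4 below 0.1 m and linear speed of each of box1, box2, box3, box4 below 0.02 m/s and contact force between each of box1, box2, box3, box4 and the fingers below 0.1 N), for 0.2 s.
2. the bar lies across both posts, down on the seats in both forks, let go (angle between the y axis of bar and the y axis of stand, either way round below 0.06 rad and linear speed of bar below 0.02 m/s and x of bar_mid in the frame of seat between -0.007 and 0.007 m and y of bar_mid in the frame of seat between -0.015 and 0.015 m and z of bar_mid in the frame of seat between 0.005 and 0.013 m and contact force between bar and the fingers below 0.1 N), for 0.2 s.
At the end, for the whole second after the job is handed in: Boxes flat in one column, within 12 mm of the mark and 0.15 rad of square; bar down on both seats, within 15 mm lengthwise, 7 mm across, 0.06 rad; at each post one rod through both eyelets, tip 2 mm or more past the outer face; all at rest (horizontal distance between each of box1, box2, box3, box4 and spot below 0.012 m and angle between the y axis of each of box1, box2, box3, box4 and the y axis of stand, either way round below 0.15 rad and angle between each of box1, box2, box3, box4's own z axis and vertical below 0.06 rad and height (world z) of each of box1, box2, box3, box4 below 0.1 m and linear speed of each of box1, box2, box3, box4, bar, rod_a, rod_b below 0.02 m/s and angle between the y axis of bar and the y axis of stand, either way round below 0.06 rad and x of bar_mid in the frame of seat between -0.007 and 0.007 m and y of bar_mid in the frame of seat between -0.015 and 0.015 m and z of bar_mid in the frame of seat between 0.005 and 0.013 m and ((y of rod_a_mid in the frame of eye_l between -0.01 and 0.01 m and z of rod_a_mid in the frame of eye_l between -0.01 and 0.01 m and ((x of rod_a_tip in the frame of eye_l above 0.03 m and x of rod_a_neck in the frame of eye_l below -0.025 m) or (x of rod_a_tip in the frame of eye_l below -0.03 m and x of rod_a_neck in the frame of eye_l above 0.025 m)) and y of rod_b_mid in the frame of eye_r between -0.01 and 0.01 m and z of rod_b_mid in the frame of eye_r between -0.01 and 0.01 m and ((x of rod_b_tip in the frame of eye_r above 0.03 m and x of rod_b_neck in the frame of eye_r below -0.025 m) or (x of rod_b_tip in the frame of eye_r below -0.03 m and x of rod_b_neck in the frame of eye_r above 0.025 m))) or (y of rod_a_mid in the frame of eye_r between -0.01 and 0.01 m and z of rod_a_mid in the frame of eye_r between -0.01 and 0.01 m and ((x of rod_a_tip in the frame of eye_r above 0.03 m and x of rod_a_neck in the frame of eye_r below -0.025 m) or (x of rod_a_tip in the frame of eye_r below -0.03 m and x of rod_a_neck in the frame of eye_r above 0.025 m)) and y of rod_b_mid in the frame of eye_l between -0.01 and 0.01 m and z of rod_b_mid in the frame of eye_l between -0.01 and 0.01 m and ((x of rod_b_tip in the frame of eye_l above 0.03 m and x of rod_b_neck in the frame of eye_l below -0.025 m) or (x of rod_b_tip in the frame of eye_l below -0.03 m and x of rod_b_neck in the frame of eye_l above 0.025 m))))); the robot touches nothing.
It fails at once if the teapot is pushed more than 40 mm from where it lay (distance of teapot from where it was at the start of the episode above 0.04 m).
It fails at once if the cup is pushed more than 40 mm from where it lay (distance of cup from where it was at the start of the episode above 0.04 m).
Of box1, box2, box3, box4 only 3 to 4 are there at a start; the rules pass over those that are not, and their reading is None.
At some moment in a run one of bar, rod_a, rod_b may be knocked a few centimetres aside while the robot is not near it.
It also fails if it takes over 208 s, if anything falls off the work surface, if the arm or the gripper's body presses on something with over 40 N, if the wrist force passes 120 N, or if a joint passes its speed limit or range.

## Robot

A 7-joint arm with a two-finger parallel gripper is mounted at the origin on the work surface. World frame = base frame: x ahead of the robot, y to its left, z up, the work surface at z = 0. Lengths are in m, angles in rad, forces in N, time in s.
With the tool pointing down it reaches from about 0.4 to 0.85 m from the base axis. Payload 10.4 kg.
Tool frame: the origin (TCP) lies between the finger pads; the fingertips stand 11 mm ahead of it and the grasp point (between the pads) lies 8 mm behind it; x points along the fingers, y is the direction in which the jaws open and shut, and the axes are right-handed (so a half turn about x gives the same grasp; the last joint's range is limited). The gripper opens to 87 mm and grips with 3 to 60 N. Pads are 19 mm wide; open, the fingers measure 117 mm over their backs; the gripper's body (75 mm by 190 mm) begins 51 mm behind the grasp point.
Start: joints at [-1.32, 0.332, -0.065, 1.46, 0.022, 1.35, -0.088], TCP at [0.169, 0.602, 0.208] pointing down, gripper open.
Joint ranges: [-2.6, 2.6], [-0.5, 2.12], [-1.47, 1.34], [0.16, 2.42], [-1.27, 4.41], [0.06, 2.06], [-2.6, 2.6]. Speed limits (rad/s): [2.22, 2.22, 2.79, 2.79, 3.14, 3.14, 3.14].

## Interface

Orientations are given as a unit quaternion [x, y, z, w].
In Python, from bench import r, cams, ticket gives the robot as it stands. The module is installed in compiled form; this text tells all that it offers.
- The arm moves only by the tool drive_tool, never from a script. Its argument "moves" is text: rows parted by semicolons, each of 5 numbers parted by spaces: the shift along the world's x, y, z in m, then the turn about the world's z in degrees, then the closure, from 0 (fully open) to 1 (shut). In form: x y z twist grip; .... A call has 1 to 20 rows; each row shifts and turns the commanded pose from where the row before left it; what a row does not reach is not made up. A row lasts 1/8 s, in which the tool goes at most 62.5 mm and 10.7 degrees, less where a joint would pass 70% of its speed; a pose out of reach is approached as far as the arm can. A call is refused whole if a number of a shift passes 0.0625 or a number of a turn 10.7, either way. A call with a gripper value outside its range is refused whole. The fingers move at their own pace and stop on an object; "newtons" is the grip in N (left out, the last holds). Time passes only in rows, so rows that do not move let the fingers close. It gives the time, the measured TCP pose, the force and the opening at its end, in the units of the state.
- r.read_state(): the state, without advancing time (a new reading comes with each control period).
- cams.camera(name): name is "scene" or "top" or "wrist"; returns a dict with "color" (480x640x3 uint8, red, green, blue), "fx", "fy", "cx", "cy" (pixels), "distortion" ([k1, k2, p1, p2, k3] as OpenCV has them; the pictures are not rectified), "extrinsics" (4x4, takes a point from camera to world coordinates). Camera axes: x right, y down, z forward; pixel columns grow to the right and rows downward; lengths in m; the calibration is good to about 2 mm. A picture is of the moment at which its call begins. There is no depth.
- ticket.close_job(): hands the job in, once; it reports no verdict.
The state is a dict: "time": time; "joint_positions": joint angles; "joint_vel": joint speeds; "joint_torque": joint torques, N m; "ee_pos": TCP position; "eef_rot": TCP orientation; "ft_force": force on the tool from outside, world axes, zero at the start; "torque": the same for the moment, N m; "width": finger opening in m.
Only numpy, scipy, OpenCV 4.12 (cv2) and the standard library are available. Lean on these libraries where they do the work, as an engineer would, in place of code of your own. Each camera call takes 0.05 s, during which the arm holds its last target.

## Working session

There is one attempt and no reset: what is moved stays moved. The work goes in short steps, Python scripts to look and compute and a tool call to move; the robot and the scene stay as the last step left them, time stands still between calls to the robot, and variables do not carry over. Pictures are saved under pics/ and viewed, and the job is handed in when it is done.

Besides the shell and the picture viewer there is one more tool, called after "Emit:" in YAML: its name, and indented under it one key for each argument. drive_tool: Moves the arm, as the interface text tells. Its arguments: {"type":"object","properties":{"moves":{"type":"string"},"newtons":{"type":"number"}},"required":["moves"]}

```bash
mkdir -p pics; ls; python3 - <<'E'
from bench import r,cams
import cv2,numpy as np
s=r.read_state();print(s)
for n in ["scene","top","wrist"]:
    c=cams.camera(n);cv2.imwrite(f"pics/{n}0.png",c["color"][:,:,::-1])
    print(n,c["fx"],c["fy"],c["cx"],c["cy"],c["distortion"]);print(np.round(c["extrinsics"],3))
E
```

```text
pics
{'time': 0.0, 'joint_positions': array([-1.31952996,  0.33289148, -0.06466096,  1.46094798,  0.02159533,
        1.34990272, -0.08847418]), 'joint_vel': array([ 0.00112167,  0.00218689, -0.00151978,  0.0020651 , -0.00088766,
        0.0016993 , -0.00172448]), 'joint_torque': array([ 1.60714603e-04, -6.23236370e+01,  2.48915702e-02, -3.89915729e+01,
       -6.13127556e-02,  3.93117161e-02,  1.23776317e-04]), 'ee_pos': array([0.16895121, 0.60130152, 0.20713844]), 'eef_rot': array([ 0.09600849,  0.7005316 , -0.09703329,  0.70044442]), 'ft_force': array([ 0.11756282, -0.2555858 , -0.26024951]), 'torque': array([0.06171601, 0.00310099, 0.00818903]), 'width': 0.08720392689992411}
scene 512.5549432099929 512.5549432099929 306.07464487554023 245.31725651282105 [-0.14116221  0.          0.          0.          0.        ]
[[-0.803  0.467 -0.371  0.865]
 [ 0.597  0.625 -0.503  0.575]
 [-0.003 -0.625 -0.781  0.984]
 [ 0.     0.     0.     1.   ]]
top 438.0232039018184 438.0232039018184 320.8393812747341 237.04735777389845 [-0.10741366  0.          0.          0.          0.        ]
[[-0.022 -0.985  0.174  0.235]
 [-1.     0.019 -0.017  0.022]
 [ 0.013 -0.174 -0.985  1.349]
 [ 0.     0.     0.     1.   ]]
wrist 381.5200325891659 381.5200325891659 317.42935618183793 241.0654849213087 [-0.02405924  0.          0.          0.          0.        ]
[[ 0.271  0.929  0.251  0.1  ]
 [ 0.962 -0.261 -0.073  0.621]
 [-0.002  0.261 -0.965  0.384]
 [ 0.     0.     0.     1.   ]]
```

View pics/scene0.png

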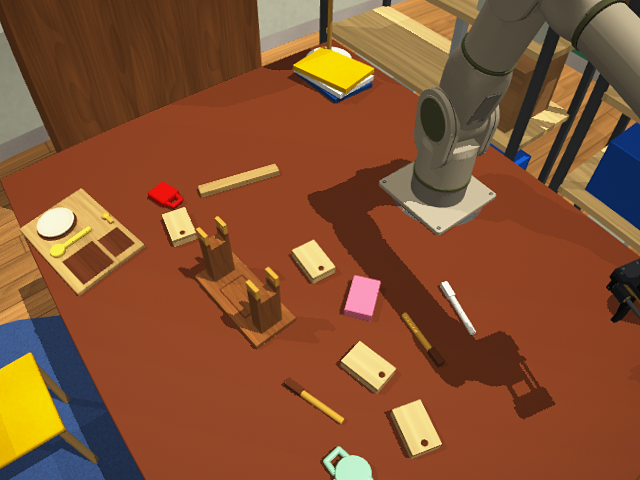

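View pics/top0.png

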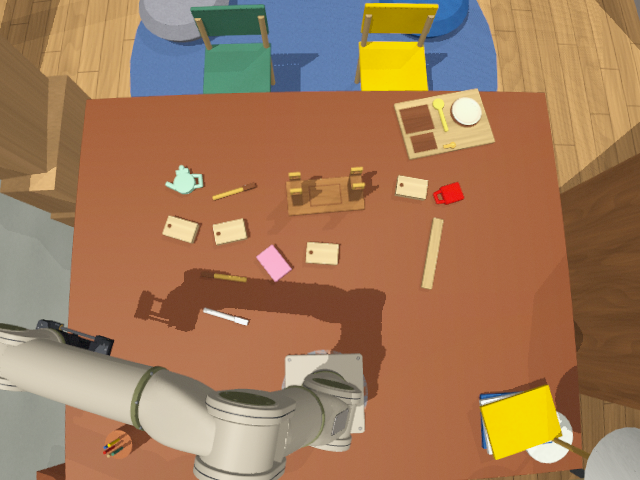

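View pics/wrist0.png

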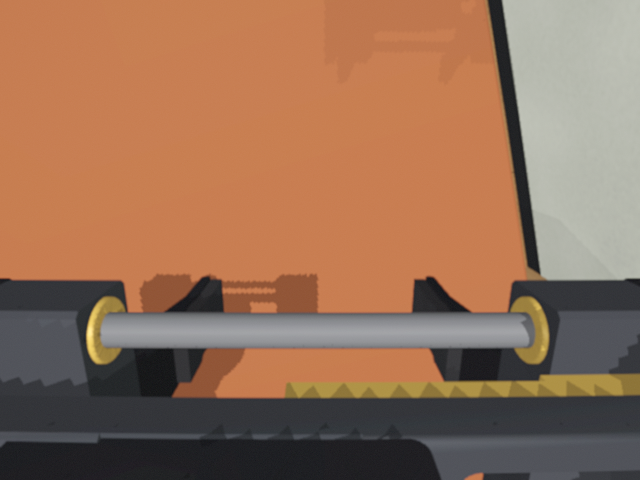

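```bash
cat > h.py <<'E'
import numpy as np,cv2
from bench import r,cams
def rays(c,uv):
    K=np.array([[c["fx"],0,c["cx"]],[0,c["fy"],c["cy"]],[0,0,1]])
    p=cv2.undistortPoints(np.asarray(uv,float).reshape(-1,1,2),K,np.array(c["distortion"])).reshape(-1,2)
    E=np.array(c["extrinsics"]);d=np.c_[p,np.ones(len(p))]@E[:3,:3].T
    return E[:3,3],d
def onz(c,uv,z):
    o,d=rays(c,uv);t=(z-o[2])/d[:,2];return (o+t[:,None]*d)[:,:2]
def proj(c,X):
    E=np.linalg.inv(np.array(c["extrinsics"]))
    K=np.array([[c["fx"],0,c["cx"]],[0,c["fy"],c["cy"]],[0,0,1]])
    rv,_=cv2.Rodrigues(E[:3,:3]);return cv2.projectPoints(np.asarray(X,float).reshape(-1,1,3),rv,E[:3,3],K,np.array(c["distortion"]))[0].reshape(-1,2)
def st():
    from scipy.spatial.transform import Rotation as R
    s=r.read_state();M=R.from_quat(s["eef_rot"]).as_matrix()
    print("t %.2f tcp %s jaw %.1f w %.4f F %s q7 %.2f"%(s["time"],np.round(s["ee_pos"],4),np.degrees(np.arctan2(M[1,1],M[0,1])),s["width"],np.round(s["ft_force"],1),s["joint_positions"][6]),"x",np.round(M[:,0],2))
    return s
def rect(c,cnt,z):
    """min area rect of contour projected on plane z: centre, long-axis angle deg, long, short"""
    P=onz(c,cnt.reshape(-1,2),z).astype(np.float32)
    (cx,cy),(w,h),a=cv2.minAreaRect(P*1000)
    if w<h: w,h,a=h,w,a+90
    return np.round([cx/1000,cy/1000],4),round((a+90)%180-90,1),round(w),round(h)
def snap(name,f):
    c=cams.camera(name);cv2.imwrite("pics/"+f,c["color"][:,:,::-1]);return c
E
python3 - <<'E'
from h import *
st()
c=snap("top","t1.png")
im=c["color"];hsv=cv2.cvtColor(im,cv2.COLOR_RGB2HSV)
for u,v in [(180,230),(230,235),(322,257),(412,190),(432,255),(220,195),(240,280),(250,187),(205,276),(274,262),(222,317),(185,183),(450,194),(295,175),(357,170)]:
    print((u,v),im[v,u],hsv[v,u])
cv2.imwrite("pics/t1z.png",cv2.resize(im[150:330,150:490,::-1],None,fx=2.3,fy=2.3,interpolation=cv2.INTER_CUBIC))
E
```

```text
t 0.15 tcp [0.1689 0.6014 0.2074] jaw 74.3 w 0.0872 F [ 0.3 -0.8 -0.5] q7 -0.09 x [-0. -0. -1.]
(180, 230) [243 220 169] [ 21  78 243]
(230, 235) [245 221 168] [ 21  80 245]
(322, 257) [245 222 170] [ 21  78 245]
(412, 190) [243 220 167] [ 21  80 243]
(432, 255) [230 202 141] [ 21  99 230]
(220, 195) [246 208  98] [ 22 153 246]
(240, 280) [177 142  61] [ 21 167 177]
(250, 187) [141  88  57] [ 11 152 141]
(205, 276) [93 56 37] [ 10 154  93]
(274, 262) [249 179 205] [169  72 249]
(222, 317) [224 217 208] [ 17  18 224]
(185, 183) [201 243 217] [ 71  44 243]
(450, 194) [236  29  25] [  1 228 236]
(295, 175) [213 175  79] [ 21 160 213]
(357, 170) [196 158  70] [ 21 164 196]
```

View pics/t1z.png

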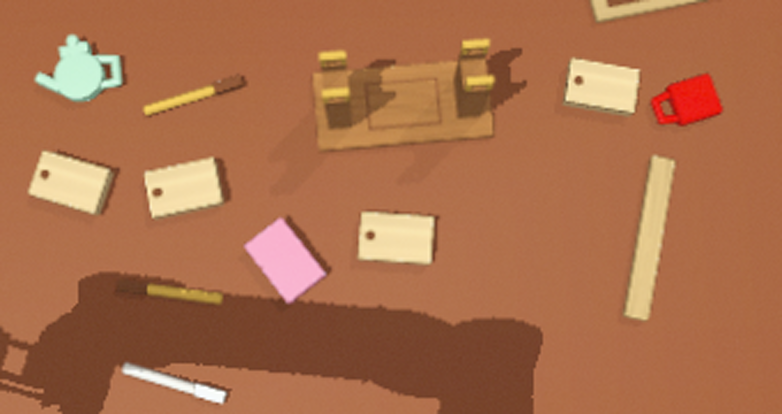

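```bash
cat > top.py <<'E'
from h import *
c=cams.camera("top");hsv=cv2.cvtColor(c["color"],cv2.COLOR_RGB2HSV)
def run(lo,hi,z,n,mi=60,ma=3000):
    m=cv2.inRange(hsv,np.array(lo),np.array(hi));m[:140]=0;m[345:]=0;m[:,:100]=0;m[:,520:]=0
    for k in cv2.findContours(m,0,2)[0]:
        if mi<cv2.contourArea(k)<ma: print(n,np.round(k.reshape(-1,2).mean(0)),*rect(c,k,z))
run((17,55,215),(26,118,255),.026,"light")
run((17,130,110),(26,190,255),.007,"brass",30)
run((160,40,100),(178,150,255),.026,"pink")
run((55,20,100),(90,150,255),.022,"teapot")
run((0,200,150),(6,255,255),.022,"cup")
P=np.array([[295,175],[295,190],[356,170],[357,183]])
print(onz(c,P,.177))
z=np.array([[314,72],[493,58],[495,137],[319,151],[366,82],[438,78],[441,123],[369,128]])/2.3+[150,150]
print(onz(c,z,.016))
E
python3 top.py
```

```text
light [321. 253.] [ 0.4193 -0.001 ] 85.0 95 60
light [229. 231.] [0.4929 0.2825] -78.1 95 61
light [432. 254.] [ 0.4136 -0.3427] -13.5 219 27
light [179. 228.] [0.5039 0.4384] 72.5 95 61
light [411. 187.] [ 0.6252 -0.2907] 79.5 95 61
light [437. 148.] [ 0.7528 -0.4276] 90.0 292 58
brass [231. 278.] [0.3523 0.2813] 81.4 101 15
brass [295. 191.] [0.6237 0.0782] 89.3 38 23
brass [228. 193.] [0.6198 0.2933] -73.6 102 15
brass [358. 185.] [ 0.6373 -0.1224] -84.4 41 21
brass [295. 175.] [0.6752 0.0793] 88.9 35 20
brass [357. 170.] [ 0.6886 -0.1199] 89.1 36 20
brass [449. 145.] [ 0.7718 -0.4294] 89.9 42 21
pink [273. 263.] [0.3923 0.1452] 37.2 101 65
teapot [181. 181.] [0.6583 0.4244] 63.6 110 80
cup [449. 194.] [ 0.6006 -0.4058] -73.5 93 60
[[ 0.61944215  0.07065443]
 [ 0.57596582  0.07109297]
 [ 0.63116983 -0.10041614]
 [ 0.59314701 -0.10175661]]
[[ 0.65189807  0.1043325 ]
 [ 0.66778224 -0.14327584]
 [ 0.55532875 -0.14135335]
 [ 0.54026601  0.09831491]
 [ 0.63619784  0.03300733]
 [ 0.64017082 -0.06614025]
 [ 0.57625364 -0.06827948]
 [ 0.57103688  0.03001328]]
```

Emit:
drive_tool:
  moves: "0.037 -0.018 0 -10.2 0;0.037 -0.018 0 -10.2 0;0.037 -0.018 0 -10.2 0;0.037 -0.018 0 -10.2 0;0.037 -0.018 0 -10.2 0;0.037 -0.018 0 -10.2 0;0.037 -0.018 0 -10.2 0;0.037 -0.018 0 -10.2 0;0.037 -0.018 0 -10.2 0;0 0 0 0 0"
  newtons: 25

```text
time: 1.5
ee_pos: [0.5053, 0.4365, 0.2076]
eef_rot: [-0.572, -0.415, 0.572, -0.417]
ft_force: [0.2, 0.5, -0.4]
width: 0.087
```

```bash
cat > box.py <<'E'
from h import *
import sys
z=float(sys.argv[1]) if len(sys.argv)>1 else .026
s=st();c=snap("wrist",sys.argv[2])
hsv=cv2.cvtColor(c["color"],cv2.COLOR_RGB2HSV)
m=cv2.inRange(hsv,np.array((15,40,150)),np.array((28,120,255)))
m=cv2.morphologyEx(m,cv2.MORPH_OPEN,np.ones((3,3)))
for k in cv2.findContours(m,0,2)[0]:
    if cv2.contourArea(k)>1500: print(np.round(k.reshape(-1,2).mean(0)),*rect(c,k,z),cv2.boundingRect(k))
E
python3 box.py .026 w1.png
```

```text
t 1.50 tcp [0.5053 0.4365 0.2076] jaw -17.9 w 0.0870 F [ 0.2  0.5 -0.4] q7 -1.00 x [ 0. -0. -1.]
[361. 367.] [0.4937 0.2679] -18.1 88 42 (315, 348, 82, 35)
[307. 218.] [0.504  0.4382] 72.4 97 63 (282, 162, 68, 101)
```

View pics/w1.png

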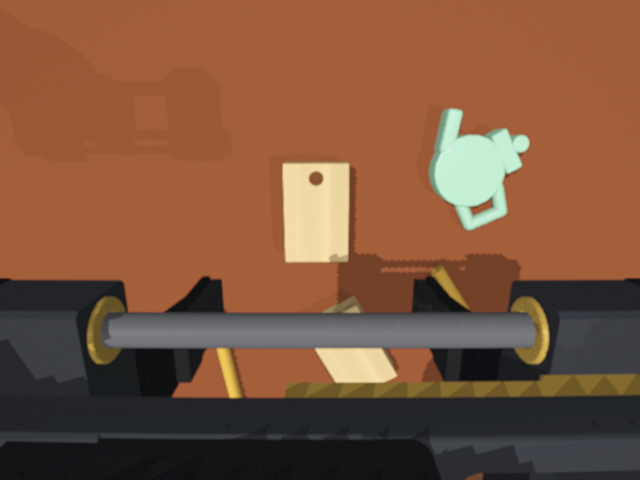

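Emit:
drive_tool:
  moves: "-0.001 0.002 -0.06 0.4 0;0 0 -0.06 0 0;0 0 -0.05 0 0;0 0 -0.0216 0 0;0 0 0 0 0;0 0 0 0 1;0 0 0 0 1;0 0 0 0 1;0 0 0 0 1;0 0 0 0 1;0 0 0.06 0 1;0 0 0.06 0 1;0 0 0.06 0 1"
  newtons: 25

```text
time: 3.18
ee_pos: [0.5008, 0.4415, 0.1984]
eef_rot: [0.569, 0.42, -0.569, 0.42]
ft_force: [0.8, 0.6, 0.0]
width: 0.015
```

```bash
python3 box.py .026 w2.png; python3 top.py|head -6
```

```text
t 3.17 tcp [0.5008 0.4415 0.1984] jaw -17.1 w 0.0150 F [0.8 0.6 0. ] q7 -0.99 x [ 0. -0. -1.]
[334. 219.] [0.5041 0.4383] 72.4 97 63 (289, 167, 69, 102)
light [433. 250.] [ 0.4132 -0.3426] -13.6 217 27
light [229. 231.] [0.4929 0.2824] -78.4 95 61
light [180. 228.] [0.504  0.4384] 72.2 95 60
light [412. 187.] [ 0.6252 -0.2907] 79.5 95 61
light [452. 146.] [ 0.7729 -0.447 ] -80.6 252 39
brass [228. 277.] [0.3518 0.2814] 81.2 101 15
```

View pics/w2.png

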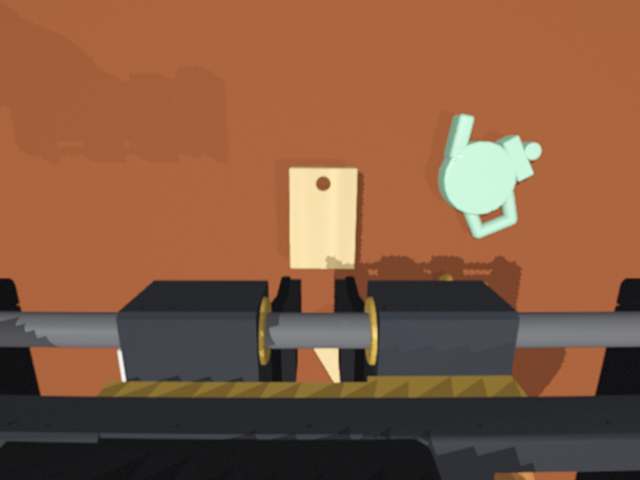

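Emit:
drive_tool:
  moves: "0 0 0 0 0;0 0 0 0 0;0 0 0 0 0;0 0 0 0 0"

```text
time: 3.78
ee_pos: [0.5007, 0.4415, 0.1956]
eef_rot: [-0.568, -0.42, 0.569, -0.42]
ft_force: [-0.1, -0.0, 0.7]
width: 0.039
```

```bash
python3 -c "
from h import *
st()"
```

```text
t 3.77 tcp [0.5007 0.4415 0.1956] jaw -17.1 w 0.0390 F [-0.1 -0.   0.7] q7 -0.99 x [-0. -0. -1.]
```

Emit:
drive_tool:
  moves: "0.003 -0.0035 -0.05 -0.5 0;0 0 -0.06 0 0;0 0 -0.05 0 0;0 0 -0.02 0 0;0 0 0 0 0;0 0 0 0 0"

```text
time: 4.53
ee_pos: [0.5053, 0.4393, 0.0188]
eef_rot: [0.572, 0.418, -0.569, 0.417]
ft_force: [0.0, -0.0, 0.3]
width: 0.0862
```

Emit:
drive_tool:
  moves: "0 0 0 0 1;0 0 0 0 1;0 0 0 0 1;0 0 0 0 1"
  newtons: 25

```text
time: 5.03
ee_pos: [0.504, 0.4383, 0.0165]
eef_rot: [0.571, 0.418, -0.57, 0.418]
ft_force: [-0.4, -0.1, 0.2]
width: 0.055
```

```bash
python3 box.py .026 w3.png; python3 -c "
from h import *
snap('scene','s3.png')"
```

```text
t 5.03 tcp [0.504  0.4383 0.0165] jaw -17.6 w 0.0550 F [-0.4 -0.1  0.2] q7 -0.96 x [ 0.  0. -1.]
[301. 359.] [0.4925 0.4021] -17.7 61 19 (257, 348, 124, 34)
[321. 254.] [0.5098 0.4569] -17.5 62 58 (249, 192, 140, 121)
```

View pics/w3.png

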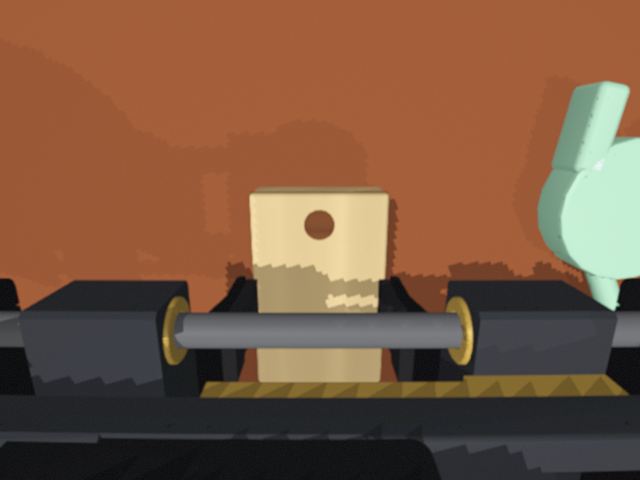

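View pics/s3.png

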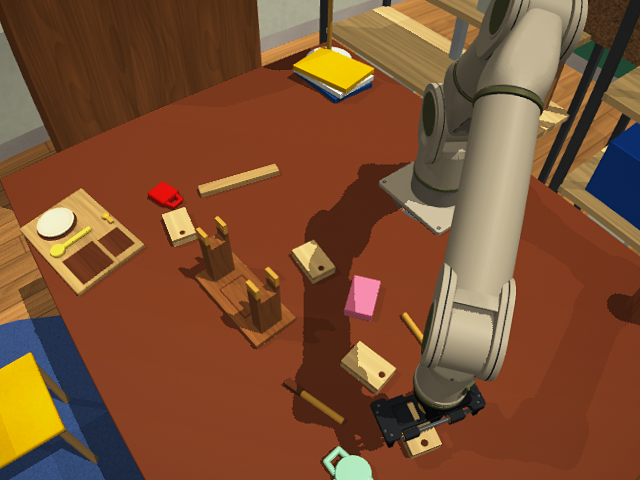

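Emit:
drive_tool:
  moves: "0 0 0 0 1;0 0 0 0 1;0 0 0 0 1"

```text
time: 5.5
ee_pos: [0.504, 0.4383, 0.0164]
eef_rot: [0.571, 0.418, -0.571, 0.418]
ft_force: [0.2, 0.2, 0.4]
width: 0.017
```

```bash
python3 box.py .026 w4.png
```

```text
t 5.50 tcp [0.504  0.4383 0.0164] jaw -17.6 w 0.0170 F [0.2 0.2 0.4] q7 -0.96 x [ 0. -0. -1.]
[320. 269.] [0.5098 0.457 ] -17.6 62 57 (249, 192, 140, 121)
```

View pics/w4.png

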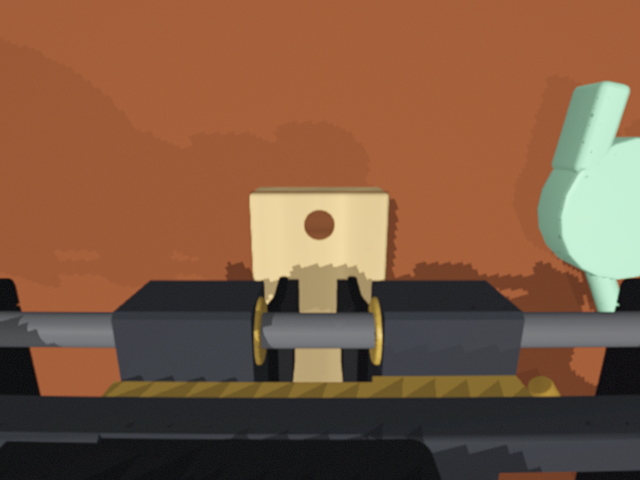

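```bash
python3 - <<'E'
from h import *
c=cams.camera("scene");im=c["color"][340:480,340:520,::-1]
cv2.imwrite("pics/s4.png",cv2.resize(im,None,fx=4,fy=4,interpolation=cv2.INTER_CUBIC))
s=r.read_state();p=s["ee_pos"]
print(proj(c,[p,p-[0,0,.011],p+[0,0,.05]])-[340,340])
c=cams.camera("wrist");print(proj(c,[p,p-[0,0,.011],p+[0,0,.05]]))
print(c["extrinsics"])
E
```

```text
[[75.66189109 88.09759067]
 [74.67361508 89.97166144]
 [80.38587957 79.10956081]]
[[318.73429028 286.59775559]
 [318.65594153 278.69667815]
 [319.23791236 337.42828982]]
[[ 9.52937566e-01 -2.92745594e-01 -7.88036338e-02  5.24868624e-01]
 [-3.03166302e-01 -9.19807361e-01 -2.49087558e-01  5.06368659e-01]
 [ 4.35122687e-04  2.61255497e-01 -9.65269587e-01  1.93089391e-01]
 [ 0.00000000e+00  0.00000000e+00  0.00000000e+00  1.00000000e+00]]
```

View pics/s4.png

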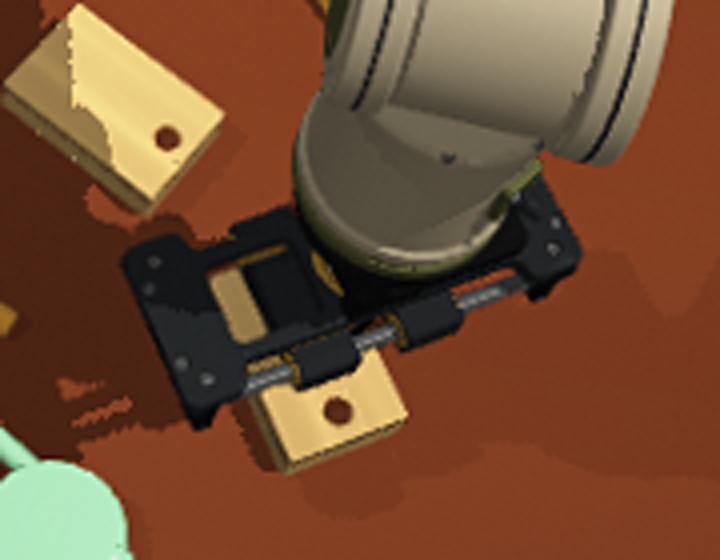

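Emit:
drive_tool:
  moves: "0 0 0 0 0;0 0 0 0 0;0 0 0 0 0;0 0 0 0 0;0 0 0 0 0;0 0 0 0 0;0 0 0 0 0;0 0 0 0 0;0 0 -0.002 0 0;0 0 -0.002 0 0;0 0 -0.001 0 0;0 0 0 0 0"

```text
time: 7.15
ee_pos: [0.5039, 0.4382, 0.0112]
eef_rot: [-0.57, -0.418, 0.571, -0.418]
ft_force: [1.6, 0.8, 0.4]
width: 0.0872
```

```bash
python3 box.py .026 w5.png
```

```text
t 7.15 tcp [0.5039 0.4382 0.0112] jaw -17.6 w 0.0872 F [1.6 0.8 0.4] q7 -0.96 x [-0. -0. -1.]
[310. 377.] [0.4929 0.4034] -16.8 61 22 (256, 348, 127, 41)
[319. 235.] [0.5102 0.4582] -17.6 62 54 (247, 194, 144, 118)
```

View pics/w5.png

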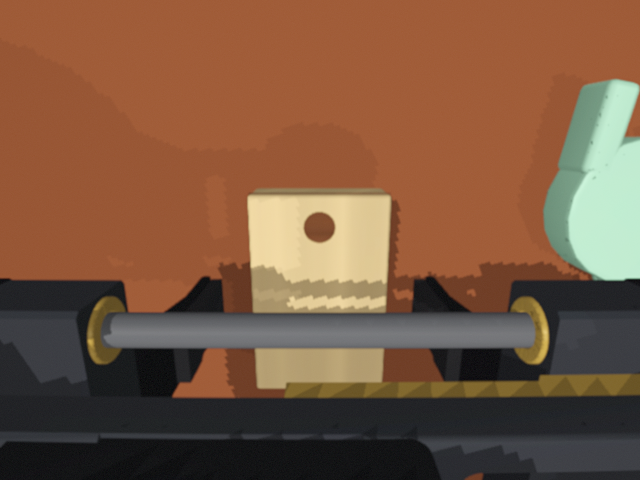

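Emit:
drive_tool:
  moves: "0 0 -0.002 0 0;0 0 0 0 0"

```text
time: 7.45
ee_pos: [0.5039, 0.4382, 0.0092]
eef_rot: [-0.57, -0.418, 0.571, -0.418]
ft_force: [0.7, -0.8, -0.1]
width: 0.0874
```

Emit:
drive_tool:
  moves: "0 0 -0.002 0 0;0 0 0 0 0"

```text
time: 7.7
ee_pos: [0.5039, 0.4382, 0.0072]
eef_rot: [-0.57, -0.418, 0.571, -0.418]
ft_force: [0.1, 0.5, 0.8]
width: 0.0871
```

Emit:
drive_tool:
  moves: "0 0 -0.003 0 0;0 0 0 0 0"

```text
time: 7.95
ee_pos: [0.5038, 0.4381, 0.004]
eef_rot: [-0.57, -0.418, 0.571, -0.418]
ft_force: [0.4, 0.2, 0.5]
width: 0.0872
```

Emit:
drive_tool:
  moves: "0 0 -0.003 0 0;0 0 -0.003 0 0;0 0 0 0 0"

```text
time: 8.32
ee_pos: [0.5038, 0.4381, -0.002]
eef_rot: [-0.57, -0.418, 0.571, -0.418]
ft_force: [-0.2, 1.0, -0.3]
width: 0.0871
```

Emit:
drive_tool:
  moves: "0 0 -0.003 0 0;0 0 -0.002 0 0;0 0 0 0 0"

```text
time: 8.7
ee_pos: [0.5039, 0.4382, -0.0068]
eef_rot: [-0.57, -0.418, 0.571, -0.418]
ft_force: [1.0, 0.4, -0.3]
width: 0.0872
```

```bash
python3 box.py .026 w6.png;python3 - <<'E'
from h import *
c=cams.camera("scene");im=c["color"][340:480,340:520,::-1]
cv2.imwrite("pics/s6.png",cv2.resize(im,None,fx=4,fy=4,interpolation=cv2.INTER_CUBIC))
E
```

```text
t 8.70 tcp [ 0.5039  0.4382 -0.0068] jaw -17.6 w 0.0872 F [ 1.   0.4 -0.3] q7 -0.96 x [-0. -0. -1.]
[308. 367.] [0.4958 0.4126] -17.5 61 24 (248, 348, 144, 50)
[327. 233.] [0.5118 0.4633] -17.6 62 49 (239, 194, 161, 119)
```

View pics/w6.png

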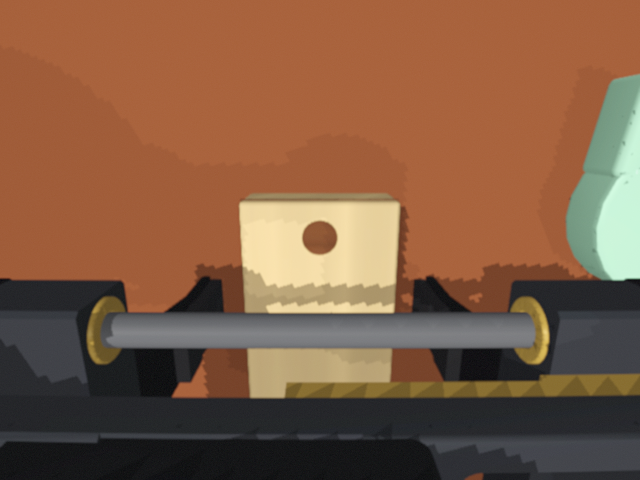

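View pics/s6.png

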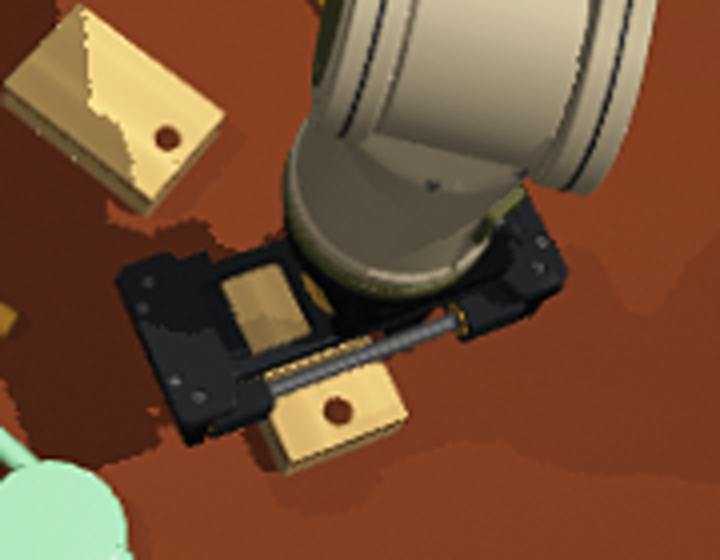

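Emit:
drive_tool:
  moves: "0 0 -0.003 0 0;0 0 -0.003 0 0;0 0 0 0 0"

```text
time: 9.18
ee_pos: [0.5038, 0.4381, -0.013]
eef_rot: [-0.57, -0.418, 0.571, -0.418]
ft_force: [0.2, 0.4, 0.4]
width: 0.0865
```

Emit:
drive_tool:
  moves: "0 0 0 0 1;0 0 0 0 1;0 0 0 0 1;0 0 0 0 1;0 0 0 0 1"
  newtons: 25

```text
time: 9.8
ee_pos: [0.5041, 0.4383, -0.0125]
eef_rot: [0.571, 0.418, -0.57, 0.418]
ft_force: [0.1, 0.1, 0.7]
width: 0.0622
```

Emit:
drive_tool:
  moves: "0 0 0.03 0 1;0 0 0.06 0 1;0 0 0.06 0 1;0 0 0.06 0 1;0.0101 -0.0457 0 2.12 1;0.0101 -0.0457 0 2.12 1;0.0101 -0.0457 0 2.12 1;0.0101 -0.0457 0 2.12 1;0.0101 -0.0457 0 2.12 1;0.0101 -0.0457 0 2.12 1;0.0101 -0.0457 0 2.12 1;0.0101 -0.0457 0 2.12 1;0.0101 -0.0457 0 2.12 1;0.0101 -0.0457 0 2.12 1;0 0 0 0 1;0 0 0 0 1"

```text
time: 11.8
ee_pos: [0.6048, -0.0181, 0.197]
eef_rot: [0.484, 0.516, -0.484, 0.515]
ft_force: [-0.4, -0.2, -1.4]
width: 0.0622
```

```bash
python3 box.py .21 w7.png;python3 - <<'E'
from h import *
c=snap("scene","s7.png")
E
```

```text
t 11.80 tcp [ 0.6048 -0.0181  0.197 ] jaw 3.6 w 0.0622 F [-0.4 -0.2 -1.4] q7 0.14 x [-0.  0. -1.]
[301. 373.] [ 0.6063 -0.0539] 3.6 73 19 (243, 348, 150, 35)
[325. 264.] [6.028e-01 4.000e-04] 3.6 73 52 (234, 202, 167, 111)
[122. 187.] [0.515  0.0274] 84.7 46 30 (84, 130, 70, 113)
```

View pics/w7.png

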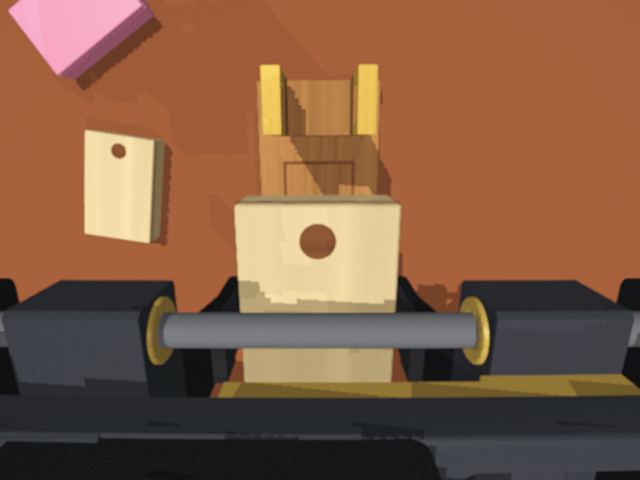

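View pics/s7.png

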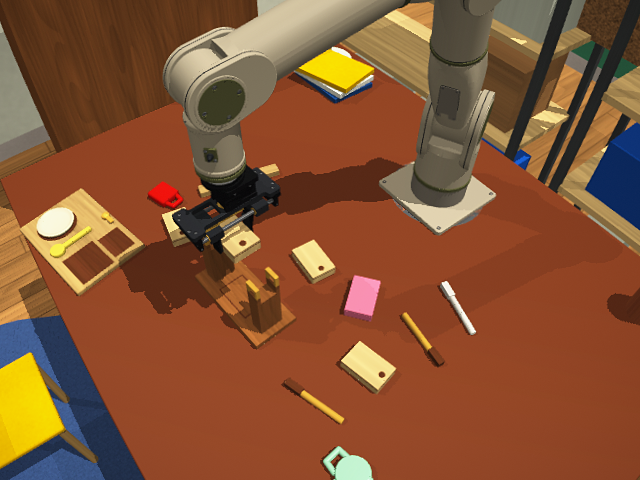

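```bash
python3 - <<'E'
from h import *
c=cams.camera("wrist")
print("box far corners",onz(c,[[235.5,203],[400,203]],.236))
im=c["color"];cv2.imwrite("pics/w7z.png",cv2.resize(im[50:210,230:420,::-1],None,fx=4,fy=4,interpolation=cv2.INTER_CUBIC))
E
```

```text
box far corners [[0.57124345 0.02936798]
 [0.63118487 0.03320542]]
```

View pics/w7z.png

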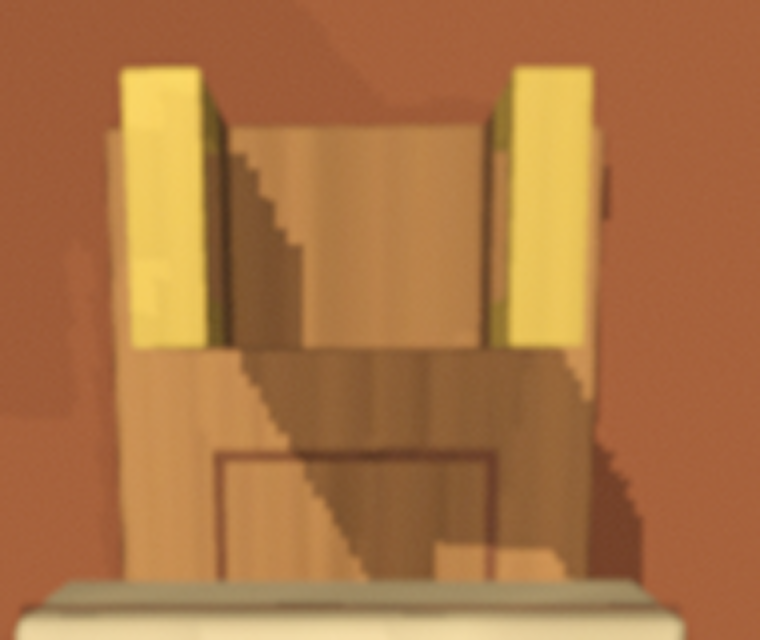

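```bash
python3 - <<'E'
from h import *
c=cams.camera("wrist")
f=lambda p:np.array(p)/4+[230,50]
P=onz(c,f([(120,68),(593,68),(585,347),(133,347)]),.177);print(P,P.mean(0))
d=P[1]-P[2];print(np.degrees(np.arctan2(*(P[0]-P[3])[::-1])),np.degrees(np.arctan2(*(P[1]-P[2])[::-1])),np.linalg.norm(P[0]-P[1]),np.linalg.norm(P[1]-P[2]))
a=np.radians(np.degrees(np.arctan2(*((P[1]+P[0]-P[2]-P[3]))[::-1])));print("yaw",np.degrees(a)-90)
e=np.degrees(np.arctan2(*(P[1]-P[0])[::-1])); e2=np.degrees(np.arctan2(*(P[2]-P[3])[::-1]));print("x-dir",e,e2)
print("stand centre",P.mean(0)-.088*np.array([np.cos(a),np.sin(a)]))
M=onz(c,f([(218,453),(496,453)]),.016);m=M.mean(0);print("mark far",M,np.degrees(np.arctan2(*(M[1]-M[0])[::-1])),"spot",m-.048*np.array([np.cos(a),np.sin(a)]))
E
```

```text
[[0.57010851 0.08531337]
 [0.62658189 0.08894004]
 [0.62890588 0.05667022]
 [0.57261937 0.05305534]] [0.59955391 0.07099474]
94.45074803648971 94.11918142098472 0.056589716038182296 0.03235338926525838
yaw 4.284970387342952
x-dir 3.674436085154978 3.674652941219992
stand centre [ 0.60612902 -0.01675928]
mark far [[0.57075944 0.02980326]
 [0.63472444 0.0339097 ]] 3.6732490486184313 spot [ 0.60632836 -0.01600935]
```

Emit:
drive_tool:
  moves: "0.002 0 -0.05 0 1;0 0 -0.06 0 1;0 0 -0.05 0 1;0 0 -0.02 0 1;0 0 -0.009 0 1;0 0 -0.004 0 1;0 0 0 0 1"

```text
time: 12.88
ee_pos: [0.6079, -0.0187, 0.0056]
eef_rot: [0.485, 0.515, -0.483, 0.516]
ft_force: [-1.0, 0.5, -1.7]
width: 0.0618
```

Emit:
drive_tool:
  moves: "0 0 0 0 0;0 0 0 0 0;0 0 0 0 0;0 0 0 0 0;0 0 0.03 0 0;0 0 0.06 0 0;0 0 0.06 0 0;0 0 0.045 0 0;0 0 0 0 0;0 0 0 0 0"

```text
time: 14.12
ee_pos: [0.6066, -0.0187, 0.1987]
eef_rot: [0.484, 0.516, -0.484, 0.515]
ft_force: [0.1, 0.5, 0.0]
width: 0.0869
```

```bash
python3 box.py .042 w8.png
```

```text
t 14.12 tcp [ 0.6066 -0.0187  0.1987] jaw 3.6 w 0.0869 F [0.1 0.5 0. ] q7 0.14 x [-0.  0. -1.]
[326. 222.] [ 0.6073 -0.0187] -86.4 97 63 (283, 166, 73, 107)
[119. 185.] [0.4282 0.0009] 84.6 93 60 (83, 129, 70, 113)
```

View pics/w8.png

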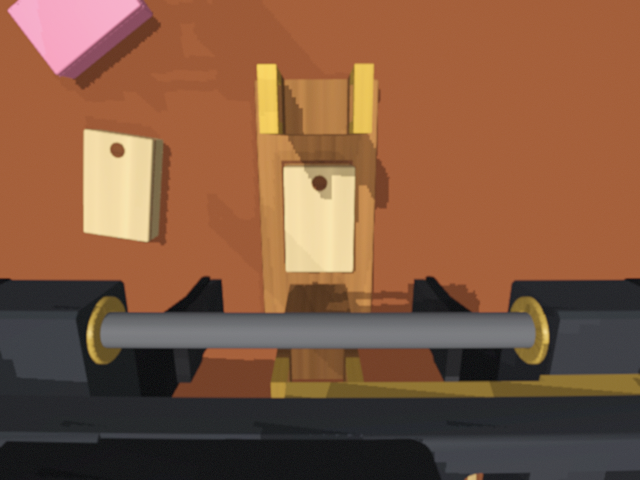

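Emit:
drive_tool:
  moves: "-0.047 0.0044 0 -2.15 0;-0.047 0.0044 0 -2.15 0;-0.047 0.0044 0 -2.15 0;-0.047 0.0044 -0.04 -2.15 0;0 0 -0.06 0 0;0 0 -0.06 0 0;0 0 -0.04 0 0;0 0 -0.012 0 0;0 0 0 0 0;0 0 0 0 1;0 0 0 0 1;0 0 0 0 1;0 0 0 0 1;0 0 0 0 1;0 0 0.02 0 1;0 0 0.05 0 1;0 0 0.05 0 1;0 0 0 0 1"
  newtons: 25

```text
time: 16.42
ee_pos: [0.4212, -0.0007, 0.1104]
eef_rot: [0.523, 0.477, -0.519, 0.479]
ft_force: [-0.2, -0.4, -2.6]
width: 0.0618
```

```bash
python3 box.py .146 w9.png
```

```text
t 16.43 tcp [ 0.4212 -0.0007  0.1104] jaw -5.0 w 0.0618 F [-0.2 -0.4 -2.6] q7 -0.22 x [ 0.01  0.   -1.  ]
[304. 372.] [ 0.4183 -0.0217] -5.3 63 16 (243, 348, 149, 35)
[304. 248.] [0.4225 0.0245] -5.1 63 44 (234, 205, 167, 108)
[597. 248.] [0.5294 0.0211] -86.3 52 37 (544, 175, 96, 127)
```

View pics/w9.png

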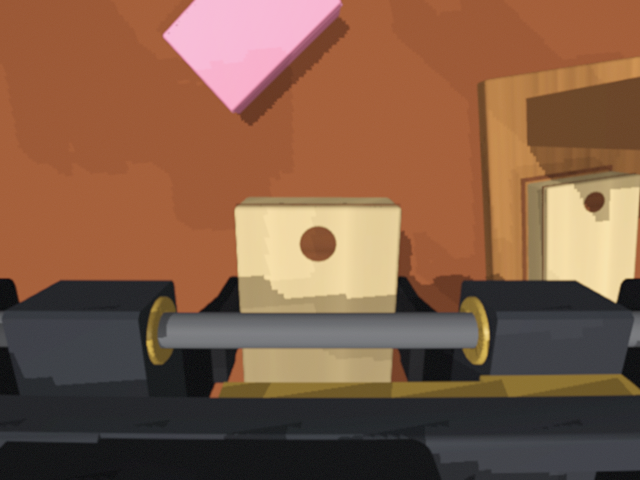

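Emit:
drive_tool:
  moves: "0.047 -0.004 0 2.15 1;0.047 -0.004 0 2.15 1;0.047 -0.004 0 2.15 1;0.0465 -0.004 0 2.15 1;0 0 0 0 1;0 0 -0.04 0 1;0 0 -0.02 0 1;0 0 -0.012 0 1;0 0 -0.005 0 1;0 0 0 0 1;0 0 0 0 0;0 0 0 0 0;0 0 0 0 0;0 0 0 0 0;0 0 0.03 0 0;0 0 0.05 0 0;0 0 0.05 0 0;0 0 0.04 0 0;0 0 0 0 0;0 0 0 0 0"

```text
time: 18.98
ee_pos: [0.6061, -0.017, 0.1996]
eef_rot: [0.484, 0.516, -0.484, 0.515]
ft_force: [-0.5, -0.1, 0.3]
width: 0.0867
```

```bash
python3 box.py .068 w10.png;python3 top.py|head -12
```

```text
t 18.98 tcp [ 0.6061 -0.017   0.1996] jaw 3.6 w 0.0867 F [-0.5 -0.1  0.3] q7 0.16 x [-0.  0. -1.]
[320. 229.] [ 0.6063 -0.0172] -86.6 99 63 (280, 167, 78, 117)
light [432. 255.] [ 0.4133 -0.3425] -13.4 217 26
light [229. 231.] [0.4934 0.2825] -78.4 95 59
light [417. 187.] [ 0.623  -0.3024] 79.0 68 60
light [470. 143.] [ 0.7749 -0.5044] -82.8 139 26
brass [229. 277.] [0.352  0.2814] 81.2 101 15
brass [293. 191.] [0.6222 0.0814] 88.9 32 20
brass [228. 193.] [0.6198 0.2933] -73.6 102 15
brass [360. 185.] [ 0.6384 -0.1259] 89.1 32 20
brass [294. 175.] [0.6752 0.0793] 88.9 35 20
brass [358. 170.] [ 0.6905 -0.1248] 87.8 26 17
brass [449. 145.] [ 0.7718 -0.4294] 89.9 42 21
pink [273. 263.] [0.3929 0.1456] 37.4 99 65
```

View pics/w10.png

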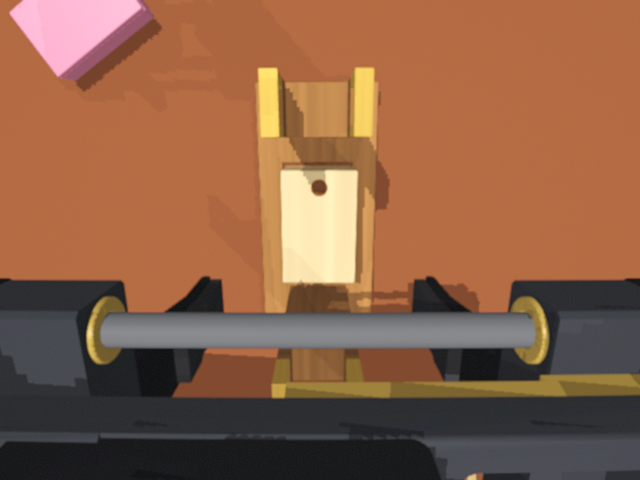

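Emit:
drive_tool:
  moves: "-0.019 0.05 0 1.37 0;-0.019 0.05 0 1.37 0;-0.019 0.05 0 1.37 0;-0.019 0.05 0 1.37 0;-0.019 0.05 0 1.37 0;-0.0185 0.0495 -0.04 1.37 0;0 0 -0.06 0 0;0 0 -0.06 0 0;0 0 -0.04 0 0;0 0 -0.013 0 0;0 0 0 0 0;0 0 0 0 1;0 0 0 0 1;0 0 0 0 1;0 0 0 0 1;0 0 0 0 1;0 0 0.03 0 1;0 0 0.06 0 1;0 0 0.06 0 1;0 0 0.06 0 1"

```text
time: 21.58
ee_pos: [0.4936, 0.2792, 0.2014]
eef_rot: [0.446, 0.549, -0.446, 0.549]
ft_force: [2.2, 0.3, -1.0]
width: 0.0616
```

```bash
python3 box.py .236 w11.png
```

```text
t 21.57 tcp [0.4936 0.2792 0.2014] jaw 11.8 w 0.0616 F [ 2.2  0.3 -1. ] q7 -0.32 x [-0. -0. -1.]
[316. 373.] [0.4972 0.2579] 11.8 62 17 (244, 348, 147, 35)
[312. 219.] [0.4873 0.3071] 11.4 62 50 (236, 187, 165, 125)
```

View pics/w11.png

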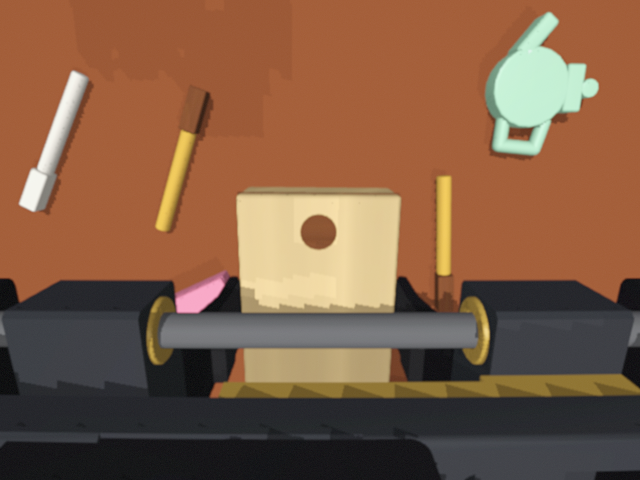

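Emit:
drive_tool:
  moves: "0 0 0 0 1;0 0 0 0 1"

```text
time: 21.88
ee_pos: [0.4933, 0.2791, 0.1981]
eef_rot: [0.445, 0.549, -0.447, 0.549]
ft_force: [0.2, 0.6, -1.5]
width: 0.0613
```

```bash
cat > held.py <<'E'
from h import *
import sys
s=st();c=snap("wrist",sys.argv[1]);hsv=cv2.cvtColor(c["color"],cv2.COLOR_RGB2HSV)
m=cv2.inRange(hsv,np.array((15,40,150)),np.array((28,120,255)));m[:,:225]=0;m[:,415:]=0;m[280:]=0
g=c["color"][:,318,:].astype(int).sum(1)
col=m[:, 260:295].sum(1);v0=np.argmax(np.diff(g[150:230])>0)
# front top edge: strongest brightness rise from dark face to light top
d=np.diff(cv2.GaussianBlur(c["color"][150:235,255:290].astype(np.float32).sum(2).mean(1).reshape(-1,1),(1,3),0).ravel())
print(np.round(d[20:70]).astype(int))
E
python3 held.py w12.png
```

```text
t 21.88 tcp [0.4933 0.2791 0.1981] jaw 11.8 w 0.0613 F [ 0.2  0.6 -1.5] q7 -0.32 x [-0. -0. -1.]
[  0   0   0   0   0   0   0   0   0   0   0   0   0   1   7  19  27  21
   8  -9 -27 -20  23  62  67  49  27  14   8   3   1   0   0   0   0   0
   0   0   0   0   0   0   0   0   0   0   0   0   0   0]
```

```bash
python3 - <<'E'
from h import *
s=r.read_state();c=cams.camera("wrist")
M=onz(c,[[318,193.5]],s["ee_pos"][2]+.0125+.026)[0]
j=np.radians(11.8);d=np.array([-np.sin(j),np.cos(j)])
print("box centre along long axis rel tcp",(M-s["ee_pos"][:2])@d-.048)
E
```

```text
box centre along long axis rel tcp 0.0040911921757172814
```

Emit:
drive_tool:
  moves: "0.0161 -0.0428 0 -1.17 1;0.0161 -0.0428 0 -1.17 1;0.0161 -0.0428 0 -1.17 1;0.0161 -0.0428 0 -1.17 1;0.0161 -0.0428 0 -1.17 1;0.0161 -0.0428 0 -1.17 1;0.0161 -0.0428 0 -1.17 1;0 0 0 0 1;0 0 0 0 1;0 0 0 0 1"

```text
time: 23.22
ee_pos: [0.6064, -0.0186, 0.1991]
eef_rot: [0.483, 0.516, -0.483, 0.516]
ft_force: [0.2, 0.3, -1.4]
width: 0.0619
```

Emit:
drive_tool:
  moves: "0 -0.002 -0.05 0 1;0 0 -0.05 0 1;0 0 -0.025 0 1;0 0 -0.012 0 1;0 0 -0.0055 0 1;0 0 0 0 1;0 0 0 0 0;0 0 0 0 0;0 0 0 0 0;0 0 0 0 0;0 0 0.03 0 0;0 0 0.05 0 0;0 0 0.05 0 0;0 0 0.01 0 0;0 0 0 0 0;0 0 0 0 0"

```text
time: 25.22
ee_pos: [0.606, -0.0219, 0.1955]
eef_rot: [0.483, 0.516, -0.484, 0.515]
ft_force: [-0.1, 0.4, -0.1]
width: 0.0873
```

```bash
python3 box.py .094 w13.png;python3 top.py|head -12
```

```text
t 25.23 tcp [ 0.606  -0.0219  0.1955] jaw 3.7 w 0.0873 F [-0.1  0.4 -0.1] q7 0.18 x [-0. -0. -1.]
[321. 215.] [ 0.6067 -0.0171] -86.8 100 63 (277, 162, 87, 131)
light [432. 254.] [ 0.4132 -0.3427] -13.4 217 27
light [419. 188.] [ 0.6226 -0.3042] 79.5 65 61
light [460. 143.] [ 0.7661 -0.4773] -89.9 192 31
brass [229. 277.] [0.352  0.2814] 81.2 101 15
brass [294. 191.] [0.6234 0.0792] -85.2 36 20
brass [228. 193.] [0.6199 0.2929] -73.6 101 15
brass [360. 185.] [ 0.6393 -0.1273] 80.6 29 19
brass [294. 175.] [0.6765 0.0792] -83.7 36 20
brass [449. 145.] [ 0.7718 -0.4294] 89.9 42 21
pink [273. 262.] [0.393  0.1457] 37.4 99 65
teapot [181. 181.] [0.6583 0.4244] 63.6 110 80
cup [449. 193.] [ 0.6006 -0.4058] -73.5 93 60
```

View pics/w13.png

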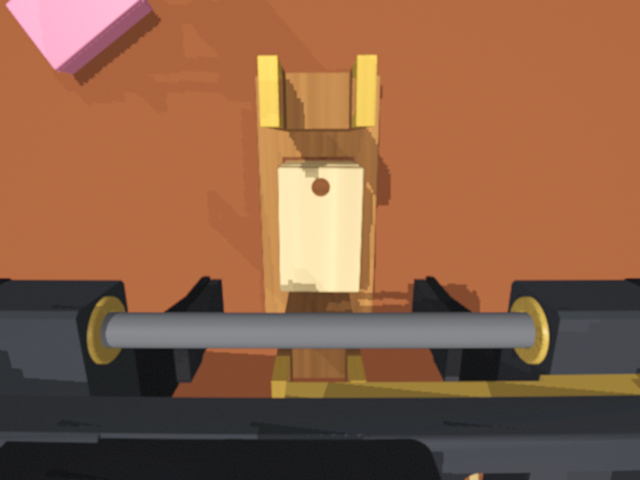

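Emit:
drive_tool:
  moves: "0.0032 -0.0448 0 -2.37 0;0.0032 -0.0448 0 -2.37 0;0.0032 -0.0448 0 -2.37 0;0.0032 -0.0448 0 -2.37 0;0.0032 -0.0448 0 -2.37 0;0.0032 -0.0448 0 -2.37 0;0 0 0 0 0;0 0 0 0 0;0 0 0 0 0"

```text
time: 26.45
ee_pos: [0.6264, -0.2892, 0.1968]
eef_rot: [0.544, 0.453, -0.543, 0.452]
ft_force: [1.0, 0.1, -0.7]
width: 0.0871
```

```bash
python3 box.py .026 w14.png
```

```text
t 26.45 tcp [ 0.6264 -0.2892  0.1968] jaw -10.5 w 0.0871 F [ 1.   0.1 -0.7] q7 0.41 x [-0.  0. -1.]
[317. 206.] [ 0.6247 -0.2907] 78.9 98 63 (283, 166, 70, 104)
[521. 208.] [ 0.8259 -0.3386] 11.5 193 141 (417, 123, 223, 189)
```

Emit:
drive_tool:
  moves: "-0.0015 -0.0015 -0.05 -0.4 0;0 0 -0.06 0 0;0 0 -0.06 0 0;0 0 -0.03 0 0;0 0 -0.0095 0 0;0 0 0 0 0;0 0 0 0 1;0 0 0 0 1;0 0 0 0 1;0 0 0 0 1;0 0 0 0 1;0 0 0.03 0 1;0 0 0.06 0 1;0 0 0.06 0 1;0 0 0.06 0 1;0 0 0 0 1;0 0 0 0 1;0 0 0 0 1"

```text
time: 28.75
ee_pos: [0.6237, -0.2918, 0.1955]
eef_rot: [-0.545, -0.451, 0.546, -0.449]
ft_force: [1.4, 0.9, -1.6]
width: 0.062
```

```bash
cat > held.py <<'E'
from h import *
import sys
s=st();c=snap("wrist",sys.argv[1]);zt=float(sys.argv[2])
from scipy.spatial.transform import Rotation as R
y=R.from_quat(s["eef_rot"]).as_matrix()[:2,1];d=np.array([-y[1],y[0]])
g=np.diff(cv2.GaussianBlur(c["color"][150:235,255:290].astype(np.float32).sum(2).mean(1).reshape(-1,1),(1,3),0).ravel())
v=150.5+np.argmax(g);print("edge v",v)
M=onz(c,[[318,v]],s["ee_pos"][2]+zt)[0]
print("box centre along long axis rel tcp",(M-s["ee_pos"][:2])@d-.048)
E
python3 held.py w15.png .0385
```

```text
t 28.75 tcp [ 0.6237 -0.2918  0.1955] jaw -11.0 w 0.0620 F [ 1.4  0.9 -1.6] q7 0.41 x [-0.  0. -1.]
edge v 200.5
box centre along long axis rel tcp 0.0011962648393100336
```

View pics/w15.png

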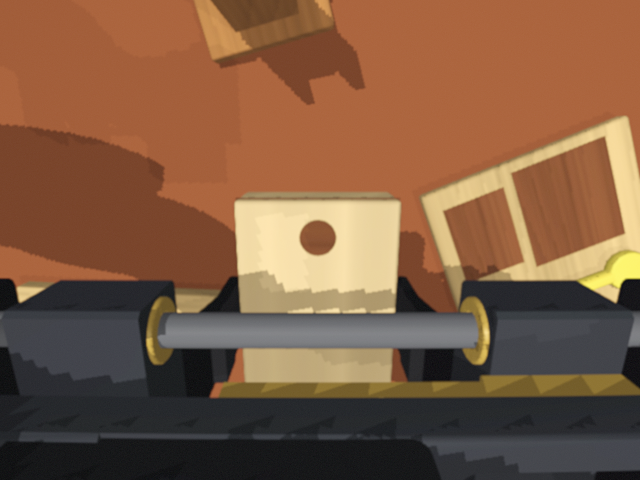

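Emit:
drive_tool:
  moves: "-0.0025 0.0391 0 2.1 1;-0.0025 0.0391 0 2.1 1;-0.0025 0.0391 0 2.1 1;-0.0025 0.0391 0 2.1 1;-0.0025 0.0391 0 2.1 1;-0.0025 0.0391 0 2.1 1;-0.0025 0.0391 0 2.1 1;0 0 0 0 1;0 0 0 0 1;0 0 0 0 1"

```text
time: 30.05
ee_pos: [0.6068, -0.0203, 0.1974]
eef_rot: [0.484, 0.515, -0.484, 0.515]
ft_force: [0.6, -0.3, -1.3]
width: 0.0618
```

Emit:
drive_tool:
  moves: "-0.0005 0.0025 -0.05 0 1;0 0 -0.03 0 1;0 0 -0.02 0 1;0 0 -0.01 0 1;0 0 -0.005 0 1;0 0 0 0 1;0 0 0 0 0;0 0 0 0 0;0 0 0 0 0;0 0 0 0 0;0 0 0.03 0 0;0 0 0.05 0 0;0 0 0.04 0 0;0 0 0 0 0;0 0 0 0 0"

```text
time: 31.92
ee_pos: [0.6061, -0.016, 0.2019]
eef_rot: [0.483, 0.516, -0.484, 0.516]
ft_force: [0.3, 0.4, -0.9]
width: 0.0871
```

```bash
python3 box.py .120 w16.png;python3 top.py|head -12; python3 -c "
from h import *
snap('scene','s16.png')"
```

```text
t 31.93 tcp [ 0.6061 -0.016   0.2019] jaw 3.7 w 0.0871 F [ 0.3  0.4 -0.9] q7 0.17 x [-0.  0. -1.]
[312. 209.] [ 0.6061 -0.0133] -86.3 99 63 (273, 168, 93, 137)
light [432. 254.] [ 0.4132 -0.3427] -13.4 217 27
light [470. 143.] [ 0.7757 -0.5027] -81.8 142 27
brass [229. 277.] [0.352  0.2814] 81.2 101 15
brass [292. 191.] [0.6223 0.0846] 88.9 25 20
brass [228. 193.] [0.6198 0.2933] -73.6 102 15
brass [359. 186.] [ 0.6374 -0.124 ] -84.4 38 21
brass [294. 175.] [0.6754 0.0808] 89.6 32 20
brass [358. 170.] [ 0.6902 -0.1232] 89.2 29 17
brass [449. 146.] [ 0.7718 -0.4294] 89.9 42 21
pink [273. 263.] [0.3929 0.1456] 37.3 99 65
teapot [181. 181.] [0.6583 0.4244] 63.6 110 80
cup [449. 193.] [ 0.6006 -0.4058] -73.5 93 60
```

View pics/w16.png

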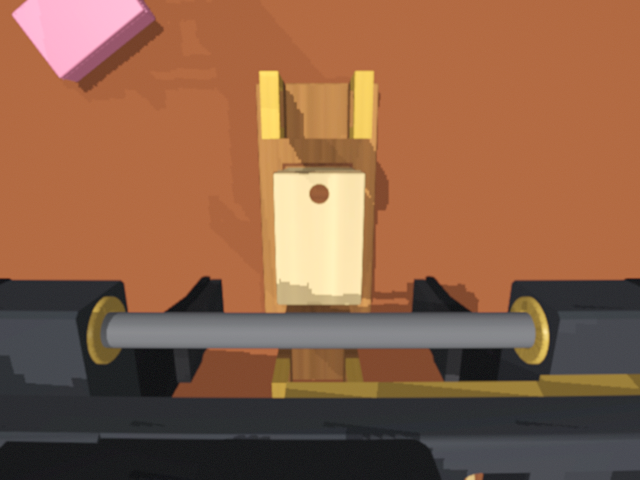

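View pics/s16.png

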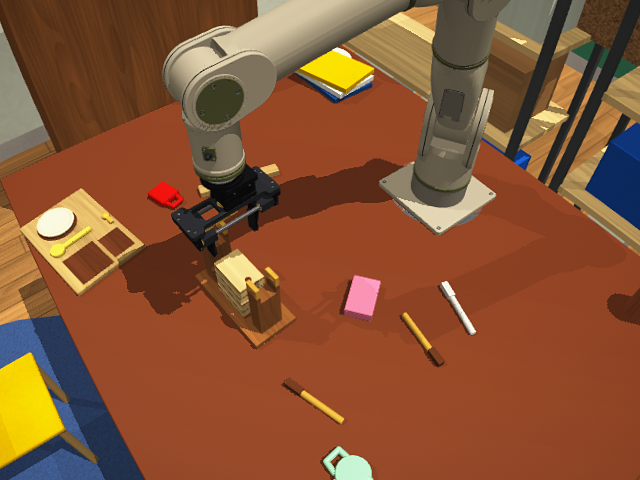

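Emit:
drive_tool:
  moves: "-0.0241 -0.0409 0 9.1 0;-0.0241 -0.0409 0 9.1 0;-0.0241 -0.0409 0 9.1 0;-0.0241 -0.0409 0 9.1 0;-0.0241 -0.0409 0 9.1 0;-0.0241 -0.0409 0 9.1 0;-0.0241 -0.0409 0 9.1 0;-0.0241 -0.0409 0 9.1 0;0 0 0 0 0;0 0 0 0 0;0 0 0 0 0"

```text
time: 33.45
ee_pos: [0.4145, -0.3421, 0.2023]
eef_rot: [0.083, 0.702, -0.082, 0.702]
ft_force: [-0.0, 0.9, 0.2]
width: 0.087
```

```bash
python3 box.py .018 w17.png
```

```text
t 33.45 tcp [ 0.4145 -0.3421  0.2023] jaw 76.6 w 0.0870 F [-0.   0.9  0.2] q7 2.04 x [-0.  0. -1.]
[313. 210.] [ 0.4091 -0.3448] -13.8 214 33 (296, 92, 35, 222)
```

View pics/w17.png

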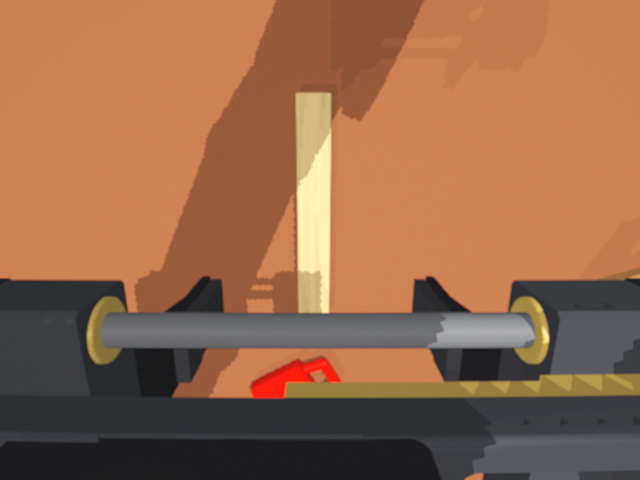

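Emit:
drive_tool:
  moves: "-0.0005 -0.004 -0.06 -0.3 0;0 0 -0.06 0 0;0 0 -0.06 0 0;0 0 -0.03 0 0;0 0 -0.006 0 0;0 0 0 0 0;0 0 0 0 0"

```text
time: 34.38
ee_pos: [0.4139, -0.347, -0.0129]
eef_rot: [0.084, 0.702, -0.085, 0.702]
ft_force: [-0.2, -0.1, 0.2]
width: 0.0872
```

Emit:
drive_tool:
  moves: "0 0 -0.002 0 0;0 0 0 0 0"

```text
time: 34.62
ee_pos: [0.414, -0.3473, -0.0141]
eef_rot: [0.085, 0.702, -0.084, 0.702]
ft_force: [-3.2, 5.2, 14.7]
width: 0.0872
```

Emit:
drive_tool:
  moves: "0 0 -0.001 0 0;0 0 0 0 0"

```text
time: 34.88
ee_pos: [0.4141, -0.3472, -0.0142]
eef_rot: [0.085, 0.701, -0.084, 0.703]
ft_force: [-7.1, 9.0, 30.6]
width: 0.0871
```

Emit:
drive_tool:
  moves: "0 0 0.006 0 0;0 0 0 0 0;0 0 0 0 1;0 0 0 0 1;0 0 0 0 1;0 0 0 0 1;0 0 0 0 1;0 0 0 0 1;0 0 0 0 1;0 0 0 0 1"

```text
time: 36.12
ee_pos: [0.4132, -0.3473, -0.0103]
eef_rot: [0.085, 0.702, -0.085, 0.702]
ft_force: [-0.9, 0.2, 0.9]
width: 0.0319
```

Emit:
drive_tool:
  moves: "0 0 0.03 0 1;0 0 0.06 0 1;0 0 0.06 0 1;0 0 0.06 0 1;0 0 0 0 1;0 0 0 0 1;0 0 0 0 1"

```text
time: 37.0
ee_pos: [0.4124, -0.3468, 0.198]
eef_rot: [0.085, 0.703, -0.084, 0.701]
ft_force: [-0.3, -0.1, -1.6]
width: 0.0319
```

```bash
python3 box.py .228 w18.png
```

```text
t 37.00 tcp [ 0.4124 -0.3468  0.198 ] jaw 76.2 w 0.0319 F [-0.3 -0.1 -1.6] q7 2.06 x [-0.  0. -1.]
[318. 372.] [ 0.436  -0.3526] 76.2 31 17 (282, 348, 72, 35)
[322. 137.] [ 0.358  -0.3335] -13.6 110 31 (273, 22, 89, 291)
```

View pics/w18.png

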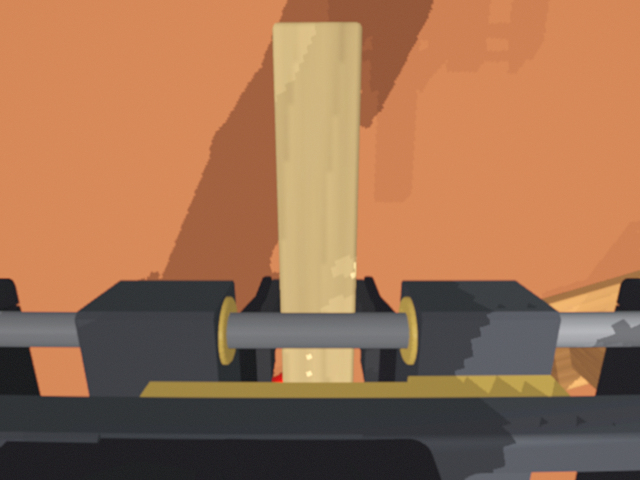

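```bash
cat > heldbar.py <<'E'
from h import *
import sys
from scipy.spatial.transform import Rotation as R
s=st();c=snap("wrist",sys.argv[1]);zt=s["ee_pos"][2]+float(sys.argv[2])
hsv=cv2.cvtColor(c["color"],cv2.COLOR_RGB2HSV)
m=cv2.inRange(hsv,np.array((17,40,110)),np.array((30,140,255)));m[:,:240]=0;m[:,400:]=0
L=[];Rr=[]
for v in range(45,265,5):
    u=np.where(m[v])[0]
    if len(u)>40: L.append((u[0]-.5,v));Rr.append((u[-1]+.5,v))
y=R.from_quat(s["eef_rot"]).as_matrix()[:2,1];d=np.array([-y[1],y[0]]);p=s["ee_pos"][:2]
def f(Q):
    P=onz(c,Q,zt)-p;return P@d,P@y   # along image-up dir, lateral
a1,l1=f(L);a2,l2=f(Rr)
k1=np.polyfit(a1,l1,1);k2=np.polyfit(a2,l2,1)
print("up dir",np.round(d,3),"edges slope",k1,k2,"width",np.median(np.abs(l2-l1)))
k=(k1+k2)/2;print("lateral at tcp %.4f, angle rel (deg) %.2f"%(k[1],-np.degrees(k[0])))
col=np.where(m[:,305:330].sum(1)>255*15)[0][0]
e=f([[317,col-.5]]);print("far end v",col,"along",e[0],"bar centre along",e[0]-.112)
E
python3 heldbar.py w19.png .0285
```

```text
t 37.05 tcp [ 0.4124 -0.3469  0.1981] jaw 76.2 w 0.0315 F [ 0.3 -0.1 -0.7] q7 2.06 x [-0.  0. -1.]
up dir [-0.971  0.238] edges slope [-0.00352266 -0.01554399] [0.0021006  0.01539284] width 0.03133752188139714
lateral at tcp -0.0001, angle rel (deg) 0.04
far end v 22 along [0.11148245] bar centre along [-0.00051755]
```

Emit:
drive_tool:
  moves: "0.0242 0.0413 0 -9.05 1;0.0242 0.0413 0 -9.05 1;0.0242 0.0413 0 -9.05 1;0.0242 0.0413 0 -9.05 1;0.0242 0.0413 0 -9.05 1;0.0242 0.0413 0 -9.05 1;0.0242 0.0413 0 -9.05 1;0.0242 0.0413 0 -9.05 1;0 0 0 0 1;0 0 0 0 1;0 0 0 0 1;0 0 0 0 1"

```text
time: 38.6
ee_pos: [0.6065, -0.0181, 0.1998]
eef_rot: [0.483, 0.516, -0.483, 0.516]
ft_force: [0.3, 0.2, -1.4]
width: 0.0316
```

```bash
python3 heldbar.py w20.png .0285; python3 -c "
import cv2
im=cv2.imread('pics/w20.png');cv2.imwrite('pics/w20z.png',cv2.resize(im[0:200,220:420],None,fx=3.9,fy=3,interpolation=cv2.INTER_CUBIC))"
```

```text
t 38.60 tcp [ 0.6065 -0.0181  0.1998] jaw 3.8 w 0.0316 F [ 0.3  0.2 -1.4] q7 0.18 x [ 0.  0. -1.]
up dir [-0.065  0.998] edges slope [ 0.03123877 -0.01940907] [-0.04815592  0.01929803] width 0.03187451456612146
lateral at tcp -0.0001, angle rel (deg) 0.48
far end v 23 along [0.11081482] bar centre along [-0.00118518]
```

View pics/w20.png

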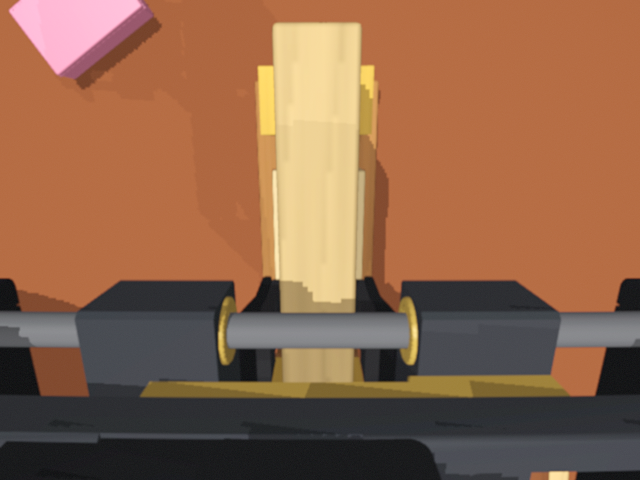

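View pics/w20z.png

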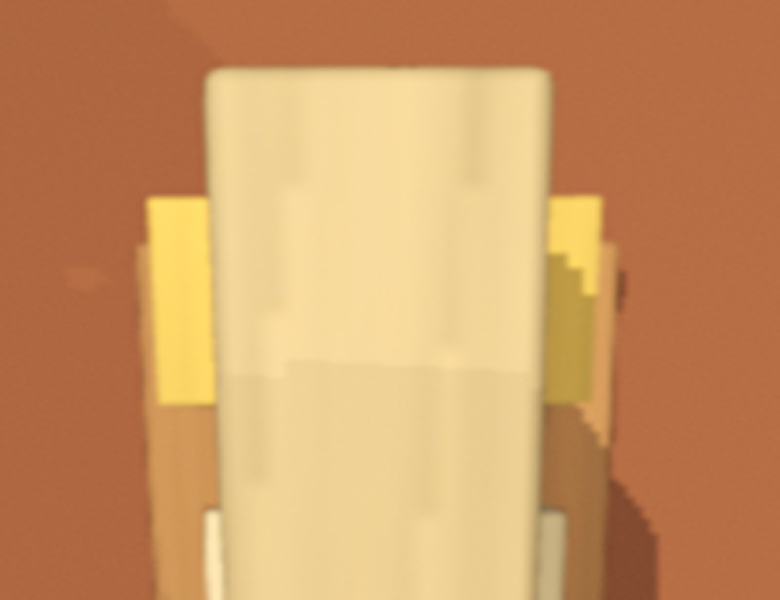

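```bash
python3 - <<'E'
from h import *
c=cams.camera("wrist");s=st();p=s["ee_pos"][:2]
P=onz(c,[(257.9,65.3),(374.4,65.3),(372.1,134.3),(260.5,134.3)],.177)
a=np.arctan2(*((P[1]-P[0])+(P[2]-P[3]))[::-1]);print("yaw",np.degrees(a))
y=np.array([-np.sin(a),np.cos(a)]);x=np.array([np.cos(a),np.sin(a)])
C=P.mean(0)-.088*y;print("post",P.mean(0),"stand centre",C)
# bar edges at far end
E=onz(c,[(273.5,30),(360.5,30)],s["ee_pos"][2]+.0285);F=onz(c,[(279,240),(357,240)],s["ee_pos"][2]+.0285)
print("bar mid far",E.mean(0),"near",F.mean(0),"ang",np.degrees(np.arctan2(*(E.mean(0)-F.mean(0))[::-1]))-90)
for q in (E.mean(0),F.mean(0),p): print("in stand frame",(q-C)@x,(q-C)@y)
E
```

```text
t 38.70 tcp [ 0.6066 -0.0176  0.1998] jaw 3.8 w 0.0316 F [ 0.6  0.5 -1.2] q7 0.18 x [ 0.  0. -1.]
yaw 3.704869200478891
post [0.59953826 0.07141337] stand centre [ 0.60522456 -0.01640272]
bar mid far [0.59873335 0.09035904] near [0.60406825 0.01388972] ang 3.9907881852002305
in stand frame 0.0004209892628799761 0.10695808706425129
in stand frame 0.0008035145088594996 0.030303854944001486
in stand frame 0.001270582092379544 -0.0012738703789035943
```

Emit:
drive_tool:
  moves: "-0.0007 0.002 -0.02 -0.2 1;0 0 -0.015 0 1;0 0 -0.015 0 1;0 0 -0.012 0 1;0 0 -0.01 0 1;0 0 -0.006 0 1;0 0 0 0 1;0 0 0 0 1"

```text
time: 39.7
ee_pos: [0.6063, -0.015, 0.1221]
eef_rot: [0.484, 0.515, -0.484, 0.516]
ft_force: [-0.3, -0.2, -0.9]
width: 0.0316
```

```bash
python3 heldbar.py w21.png .0285
```

```text
t 39.70 tcp [ 0.6063 -0.015   0.1221] jaw 3.6 w 0.0316 F [-0.3 -0.2 -0.9] q7 0.21 x [ 0.  0. -1.]
up dir [-0.063  0.998] edges slope [ 0.16063809 -0.0304291 ] [-0.1794287   0.03049432] width 0.03176719224435467
lateral at tcp 0.0000, angle rel (deg) 0.54
far end v 23 along [0.11079315] bar centre along [-0.00120685]
```

View pics/w21.png

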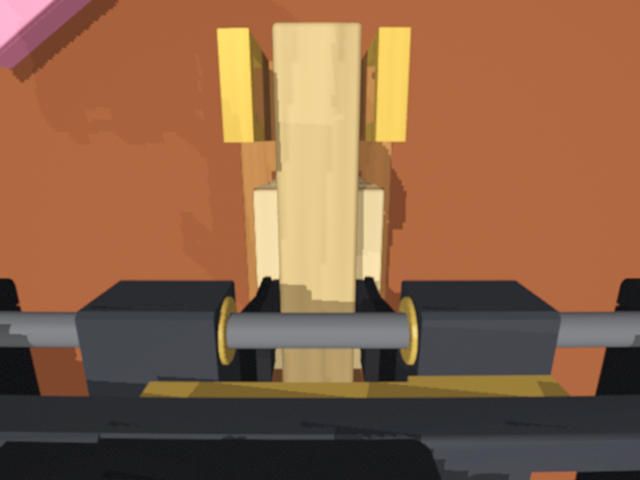

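Emit:
drive_tool:
  moves: "0 0 -0.004 0 1;0 0 0 0 1;0 0 0 0 0;0 0 0 0 0;0 0 0 0 0;0 0 0 0 0;0 0 0 0 0;0 0 0 0 0"

```text
time: 40.75
ee_pos: [0.6061, -0.015, 0.1177]
eef_rot: [0.484, 0.516, -0.484, 0.516]
ft_force: [-0.1, -0.1, -0.0]
width: 0.0827
```

Emit:
drive_tool:
  moves: "0 0 0.03 0 0;0 0 0.05 0 0;0 0 0 0 0;0 0 0 0 0;0 0 0 0 0"

```text
time: 41.38
ee_pos: [0.6054, -0.0149, 0.1965]
eef_rot: [0.483, 0.516, -0.484, 0.515]
ft_force: [-0.5, 0.7, -0.1]
width: 0.087
```

```bash
python3 box.py .146 w22.png;  python3 -c "
from h import *
c=snap('scene','s22.png')
cv2.imwrite('pics/s22z.png',cv2.resize(cv2.imread('pics/s22.png')[180:420,150:470],None,fx=2.5,fy=2.5,interpolation=cv2.INTER_CUBIC))"; python3 top.py|head -12
```

```text
t 41.38 tcp [ 0.6054 -0.0149  0.1965] jaw 3.6 w 0.0870 F [-0.5  0.7 -0.1] q7 0.18 x [-0. -0. -1.]
[317. 196.] [0.6038 0.0213] -86.4 150 56 (273, 64, 94, 250)
light [460. 143.] [ 0.7627 -0.4773] -89.9 192 38
brass [229. 277.] [0.352  0.2814] 81.2 101 15
brass [216. 189.] [0.6359 0.328 ] -78.6 101 14
brass [357. 186.] [ 0.6364 -0.1232] -84.4 40 19
brass [292. 175.] [0.6754 0.0825] 89.4 29 20
brass [358. 170.] [ 0.6886 -0.1215] 89.2 33 20
brass [449. 145.] [ 0.7718 -0.4294] 89.9 42 21
pink [272. 263.] [0.393  0.1457] 37.4 99 65
teapot [181. 181.] [0.6583 0.4244] 63.6 110 80
cup [449. 193.] [ 0.6006 -0.4058] -73.5 93 60
[[ 0.61944215  0.07065443]
 [ 0.57596582  0.07109297]
```

View pics/w22.png

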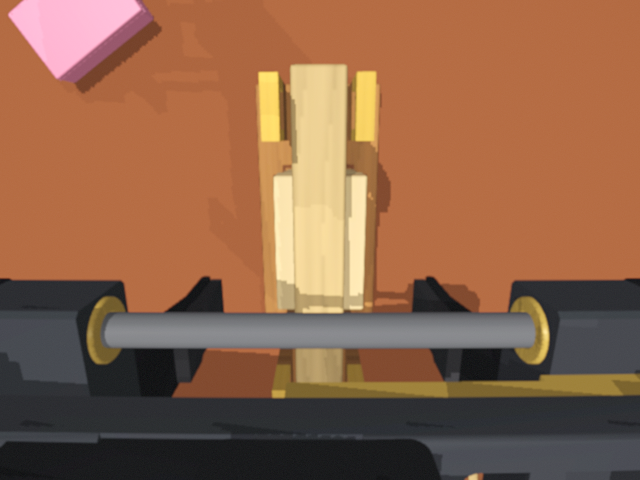

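View pics/s22z.png

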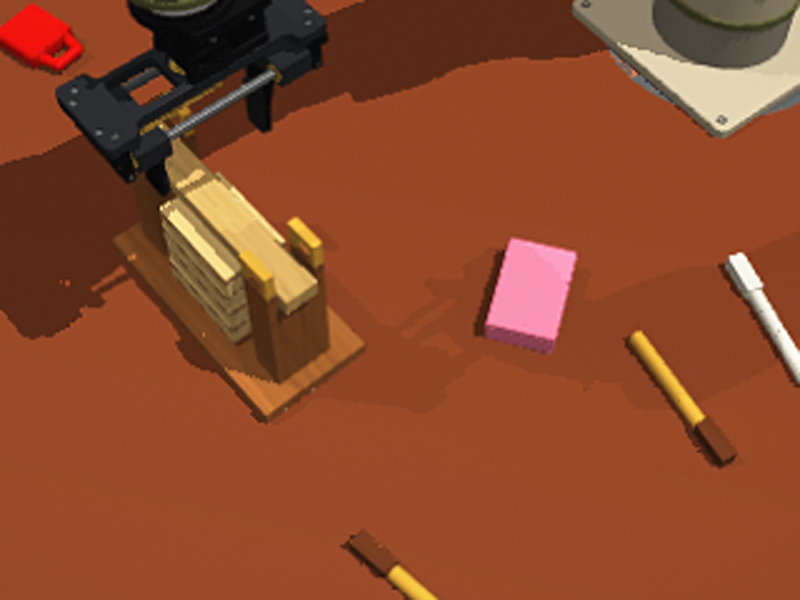

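Emit:
drive_tool:
  moves: "-0.0304 0.0451 0 -1.55 0;-0.0304 0.0451 0 -1.55 0;-0.0304 0.0451 0 -1.55 0;-0.0304 0.0451 0 -1.55 0;-0.0304 0.0451 0 -1.55 0;-0.0304 0.0451 0 -1.55 0;-0.0304 0.0451 0 -1.55 0;-0.0304 0.0451 0 -1.55 0;0 0 0 0 0;0 0 0 0 0;0 0 0 0 0"
  newtons: 45

```text
time: 42.9
ee_pos: [0.3637, 0.3446, 0.1976]
eef_rot: [-0.537, -0.46, 0.537, -0.46]
ft_force: [-0.3, 0.0, 0.4]
width: 0.087
```

```bash
python3 box.py .018 w23.png; python3 top.py|grep brass
```

```text
t 42.90 tcp [0.3637 0.3446 0.1976] jaw -8.9 w 0.0870 F [-0.3  0.   0.4] q7 -0.98 x [ 0. -0. -1.]
brass [228. 277.] [0.352  0.2814] 81.2 101 15
brass [296. 192.] [0.6219 0.0766] -85.2 42 17
brass [217. 188.] [0.6361 0.3264] -78.3 101 15
brass [359. 186.] [ 0.6354 -0.1245] -81.1 45 18
brass [295. 176.] [0.6753 0.0793] 89.3 35 20
brass [357. 171.] [ 0.6886 -0.1199] 89.1 36 20
brass [449. 145.] [ 0.7718 -0.4294] 89.9 42 21
```

View pics/w23.png

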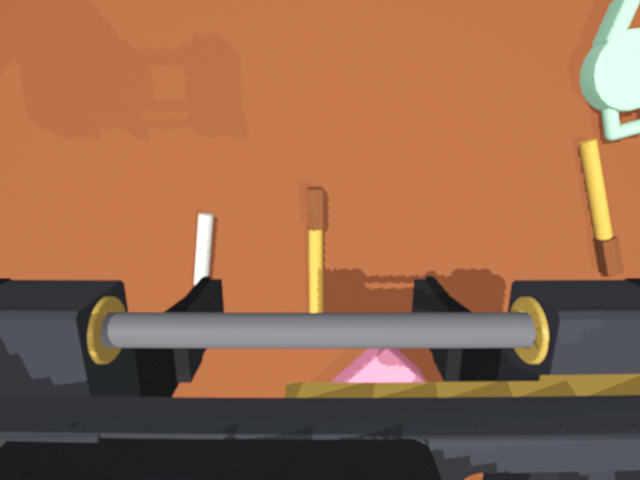

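```bash
cat > rod.py <<'E'
from h import *
import sys
from scipy.spatial.transform import Rotation as R
# usage: rod.py name.png zplane u0 v0 u1 v1 : window of the rod
s=st();c=snap("wrist",sys.argv[1]);z=float(sys.argv[2]);u0,v0,u1,v1=map(int,sys.argv[3:7])
hsv=cv2.cvtColor(c["color"],cv2.COLOR_RGB2HSV)
b=cv2.inRange(hsv,np.array((18,130,90)),np.array((30,255,255)))
h=cv2.inRange(hsv,np.array((5,80,30)),np.array((16,255,165)))
w=np.zeros_like(b);w[v0:v1,u0:u1]=255;b&=w;h&=w
y=R.from_quat(s["eef_rot"]).as_matrix()[:2,1];d=np.array([-y[1],y[0]]);p=s["ee_pos"][:2]
for n,m in(("brass",b),("handle",h)):
    m=cv2.morphologyEx(m,cv2.MORPH_OPEN,np.ones((3,3)))
    k=max(cv2.findContours(m,0,2)[0],key=cv2.contourArea)
    P=onz(c,k.reshape(-1,2),z);rc=rect(c,k,z)
    a=(P-p)@d;l=(P-p)@y
    print(n,cv2.boundingRect(k),rc,"rel tcp: along %.4f..%.4f lateral mid %.4f"%(a.min(),a.max(),(l.min()+l.max())/2))
E
python3 rod.py w24.png .010 285 150 345 312
```

```text
t 43.00 tcp [0.3636 0.3449 0.1977] jaw -8.9 w 0.0872 F [0.4 0.3 0.6] q7 -0.98 x [ 0. -0. -1.]
brass (309, 230, 14, 82) (array([0.3518, 0.2866]), 81.0, 87, 14) rel tcp: along -0.1028..-0.0160 lateral mid -0.0027
handle (323, 268, 22, 44) (array([0.3672, 0.2643]), 81.3, 47, 22) rel tcp: along -0.1028..-0.0554 lateral mid 0.0160
```

Emit:
drive_tool:
  moves: "-0.0027 0.0004 -0.06 -0.1 0;0 0 -0.06 0 0;0 0 -0.05 0 0;0 0 -0.03 0 0;0 0 -0.0095 0 0;0 0 0 0 0;0 0 0 0 0"

```text
time: 43.92
ee_pos: [0.3609, 0.347, -0.0105]
eef_rot: [0.538, 0.46, -0.536, 0.46]
ft_force: [0.2, 0.3, -0.0]
width: 0.0874
```

Emit:
drive_tool:
  moves: "0 0 0 0 1;0 0 0 0 1;0 0 0 0 1;0 0 0 0 1;0 0 0 0 1;0 0 0 0 1;0 0 0 0 1;0 0 0 0 1;0 0 0 0 1;0 0 0 0 1;0 0 0 0 1"
  newtons: 45

```text
time: 45.3
ee_pos: [0.3601, 0.3462, -0.0119]
eef_rot: [0.537, 0.46, -0.537, 0.46]
ft_force: [-1.3, 0.3, -0.1]
width: 0.0155
```

Emit:
drive_tool:
  moves: "0 0 0.03 0 1;0 0 0.06 0 1;0 0 0.06 0 1;0 0 0.06 0 1;0.0079 -0.0285 0 10.27 1;0.0079 -0.0285 0 10.27 1;0.0079 -0.0285 0 10.27 1;0.0079 -0.0285 0 10.27 1;0.0079 -0.0285 0 10.27 1;0.0079 -0.0285 0 10.27 1;0.0079 -0.0285 0 10.27 1;0.0079 -0.0285 0 10.27 1;0.0079 -0.0285 0 10.27 1;0.0079 -0.0285 0 10.27 1;0 0 0 0 1;0 0 0 0 1;0 0 0 0 1"

```text
time: 47.42
ee_pos: [0.4389, 0.062, 0.1981]
eef_rot: [-0.024, 0.707, 0.024, 0.707]
ft_force: [0.3, -0.2, -0.9]
width: 0.0155
```

```bash
python3 box.py .018 w25.png; python3 -c "
from h import *
c=snap('scene','s25.png')
cv2.imwrite('pics/s25z.png',cv2.resize(cv2.imread('pics/s25.png')[180:420,150:470],None,fx=2.5,fy=2.5,interpolation=cv2.INTER_CUBIC))"
```

```text
t 47.42 tcp [0.4389 0.062  0.1981] jaw 93.8 w 0.0155 F [ 0.3 -0.2 -0.9] q7 1.31 x [-0. -0. -1.]
```

View pics/w25.png

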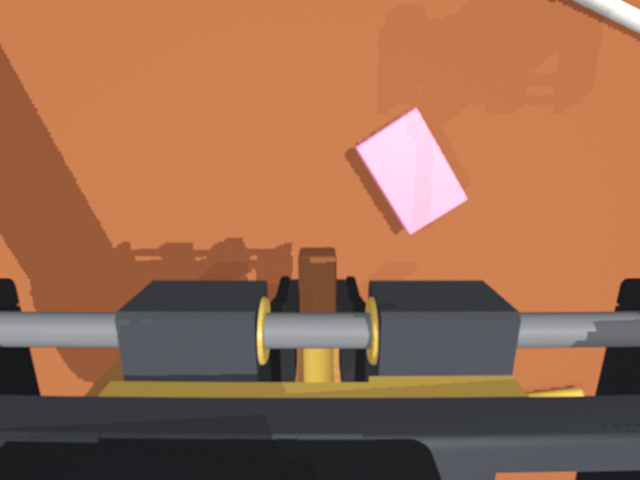

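View pics/s25z.png

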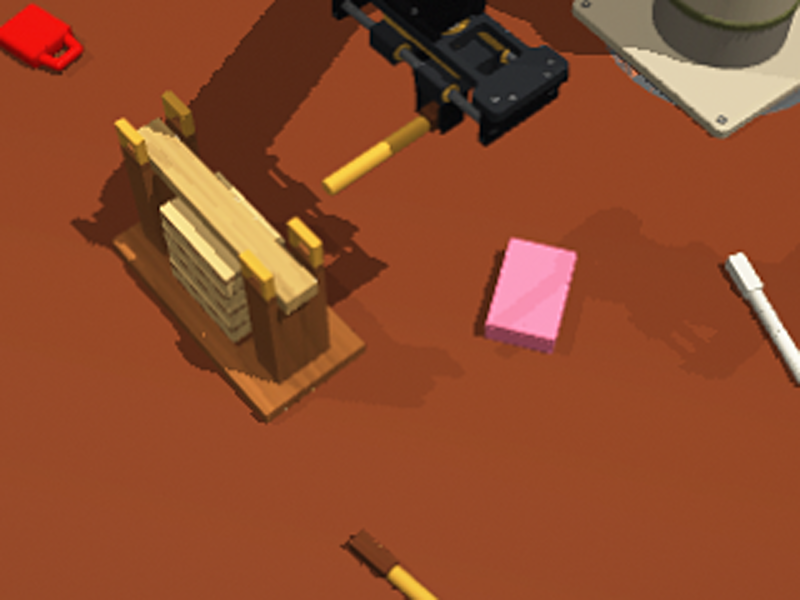

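```bash
python3 - <<'E'
from h import *
c=cams.camera("scene");s=st();p=s["ee_pos"]
a=np.radians(3.75);x=np.array([np.cos(a),np.sin(a),0]);y=np.array([-np.sin(a),np.cos(a),0])
P0=np.array([p[0],p[1],p[2]+.0199])
pts=[P0+x*d for d in(.116,.06,.016)]
C=np.array([.6055,-.0165,0])
pts+=[C+sy*.088*y+sx*.0235*x+[0,0,.177] for sy in(1,-1) for sx in(1,-1)]
Q=proj(c,pts)
im=c["color"][:,:,::-1].copy()
z=cv2.resize(im[180:380,180:380],None,fx=4,fy=4,interpolation=cv2.INTER_CUBIC)
z=z[:600]
for q in Q: cv2.drawMarker(z,tuple(np.int32((q-180)*4+2)),(255,0,0),cv2.MARKER_CROSS,14,1)
cv2.imwrite("pics/s26.png",z);print(np.round(Q,1))
E
```

```text
t 47.58 tcp [0.439  0.0617 0.1981] jaw 93.8 w 0.0156 F [0.5 0.  0.2] q7 1.31 x [-0. -0. -1.]
[[279.  254.7]
 [301.7 239.8]
 [318.8 228.6]
 [251.5 286.1]
 [271.  273.1]
 [201.1 232.4]
 [219.7 221.3]]
```

View pics/s26.png

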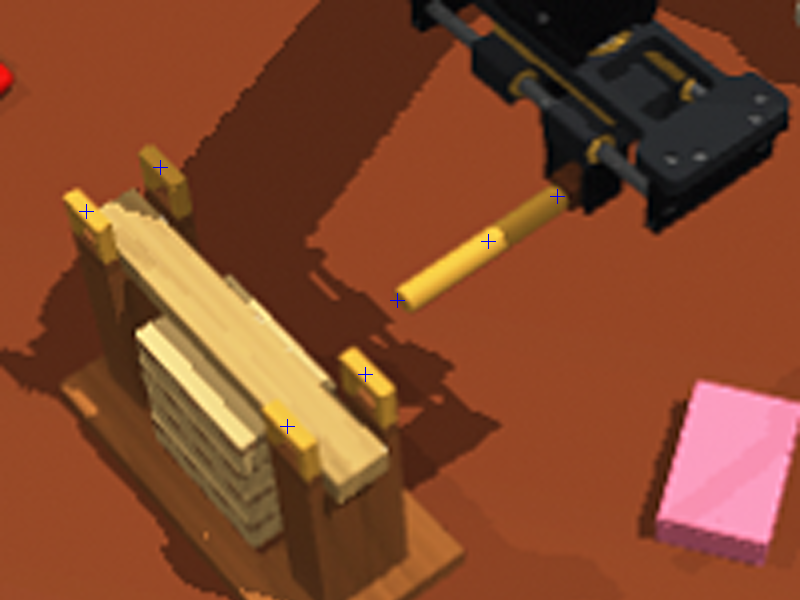

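```bash
cat > chk.py <<'E'
from h import *
import sys
# chk.py camname u0 v0 u1 v1 : rod axis in image vs predicted ; TCP-based
def run(cam,win,zoff=.0199,tipd=.116):
    c=cams.camera(cam);s=r.read_state();p=s["ee_pos"]
    from scipy.spatial.transform import Rotation as R
    y=R.from_quat(s["eef_rot"]).as_matrix()[:,1];x=np.array([y[1],-y[0],0])
    if x[0]<0:x=-x
    P0=p+[0,0,zoff]
    Q=proj(c,[P0+x*tipd,P0+x*(tipd-.09),P0+x*(tipd-.05)+[0,0,.003],P0+x*(tipd-.05)])
    hsv=cv2.cvtColor(c["color"],cv2.COLOR_RGB2HSV)
    m=cv2.inRange(hsv,np.array((17,120,70)),np.array((30,255,255)))
    w=np.zeros_like(m);w[win[1]:win[3],win[0]:win[2]]=255;m&=w
    k=max(cv2.findContours(m,0,2)[0],key=cv2.contourArea)
    (cx,cy),(w_,h_),a=cv2.minAreaRect(k)
    box=cv2.boxPoints(((cx,cy),(w_,h_),a))
    t=Q[0]-Q[1];t/=np.linalg.norm(t);n=np.array([-t[1],t[0]])
    pts=k.reshape(-1,2)
    al=(pts-Q[0])@t;of=(pts-Q[0])@n
    print(cam,"tip pred",np.round(Q[0],1),"3mm z shift ->perp px %.2f"%((Q[2]-Q[3])@n),"along max %.1f px (len px/10mm %.2f)"%(al.max(),np.linalg.norm(Q[0]-Q[1])/9))
    for lo,hi in((-10,-3),(-20,-10),(-30,-20),(-40,-30)):
        q=of[(al>lo)&(al<hi)]
        if len(q): print("  al",lo,hi,"perp mid %.2f width %.1f"%((q.min()+q.max())/2,q.max()-q.min()))
if __name__=="__main__":
    a=sys.argv;run(a[1],list(map(int,a[2:6])))
E
python3 chk.py scene 275 215 325 262
```

```text
scene tip pred [279.  254.7] 3mm z shift ->perp px 0.83 along max -0.4 px (len px/10mm 4.78)
  al -10 -3 perp mid -0.58 width 6.9
  al -20 -10 perp mid -0.40 width 6.7
  al -30 -20 perp mid -0.35 width 6.7
  al -40 -30 perp mid -0.29 width 6.1
```

Emit:
drive_tool:
  moves: "0 -0.0008 -0.03 0 1;0 0 -0.02 0 1;0 0 -0.0075 0 1;0 0 0 0 1;0 0 0 0 1;0 0 0 0 1"

```text
time: 48.38
ee_pos: [0.4395, 0.0606, 0.1412]
eef_rot: [-0.023, 0.706, 0.024, 0.707]
ft_force: [0.6, 0.4, -0.4]
width: 0.0153
```

```bash
python3 - <<'E'
from h import *
st()
c=cams.camera("scene");im=c["color"][:,:,::-1]
a=np.radians(3.7);x=np.array([np.cos(a),np.sin(a),0]);y=np.array([-np.sin(a),np.cos(a),0])
C=np.array([.6055,-.0165,0])
z=cv2.resize(im[220:320,220:340],None,fx=6,fy=6,interpolation=cv2.INTER_CUBIC)
for sx in(-.028,-.019,.019,.028):
    for dy in(-.01,.01):
        for dz in (.15,.17):
            q=proj(c,[C+(.088+dy)*y+sx*x+[0,0,dz]])[0]
            cv2.drawMarker(z,tuple(np.int32((q-220)*6+3)),(255,0,0) if sx<0 else (0,255,0),cv2.MARKER_CROSS,8,1)
cv2.imwrite("pics/s27.png",z)
import chk;chk.run("scene",[270,225,330,275])
snap("top","t27.png");cv2.imwrite("pics/t27z.png",cv2.resize(cv2.imread("pics/t27.png")[150:290,230:390],None,fx=4,fy=4,interpolation=cv2.INTER_CUBIC))
E
```

```text
t 48.38 tcp [0.4395 0.0606 0.1412] jaw 93.8 w 0.0153 F [ 0.6  0.4 -0.4] q7 1.36 x [ 0.  0. -1.]
scene tip pred [279.8 272.1] 3mm z shift ->perp px 0.76 along max -0.5 px (len px/10mm 4.61)
  al -10 -3 perp mid -0.61 width 6.7
  al -20 -10 perp mid -0.27 width 6.4
  al -30 -20 perp mid -0.30 width 6.4
  al -40 -30 perp mid -0.23 width 6.1
```

View pics/s27.png

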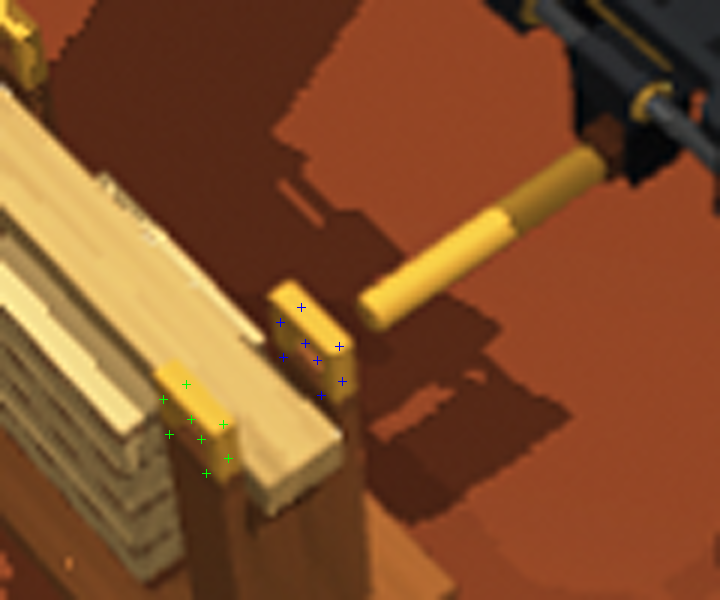

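View pics/t27z.png

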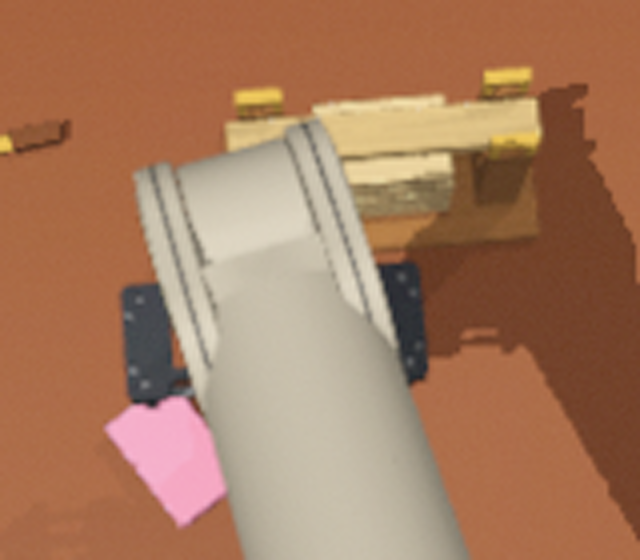

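Emit:
drive_tool:
  moves: "0.01 0.00065 0 0 1;0.01 0.00065 0 0 1;0.01 0.00065 0 0 1;0 0 0 0 1"

```text
time: 49.02
ee_pos: [0.4698, 0.0622, 0.1405]
eef_rot: [-0.024, 0.707, 0.023, 0.707]
ft_force: [-0.3, -0.1, -0.9]
width: 0.0153
```

Emit:
drive_tool:
  moves: "0.008 0.00052 0 0 1;0.008 0.00052 0 0 1;0.008 0.00052 0 0 1;0 0 0 0 1"

```text
time: 49.52
ee_pos: [0.4936, 0.0638, 0.1406]
eef_rot: [-0.024, 0.707, 0.023, 0.707]
ft_force: [-0.6, 0.2, -0.7]
width: 0.0153
```

```bash
python3 - <<'E'
from h import *
st()
c=cams.camera("scene");im=c["color"][:,:,::-1]
cv2.imwrite("pics/s28.png",cv2.resize(im[220:320,220:340],None,fx=6,fy=6,interpolation=cv2.INTER_CUBIC))
E
```

```text
t 49.52 tcp [0.4936 0.0638 0.1406] jaw 93.8 w 0.0153 F [-0.6  0.2 -0.7] q7 1.51 x [ 0. -0. -1.]
```

View pics/s28.png

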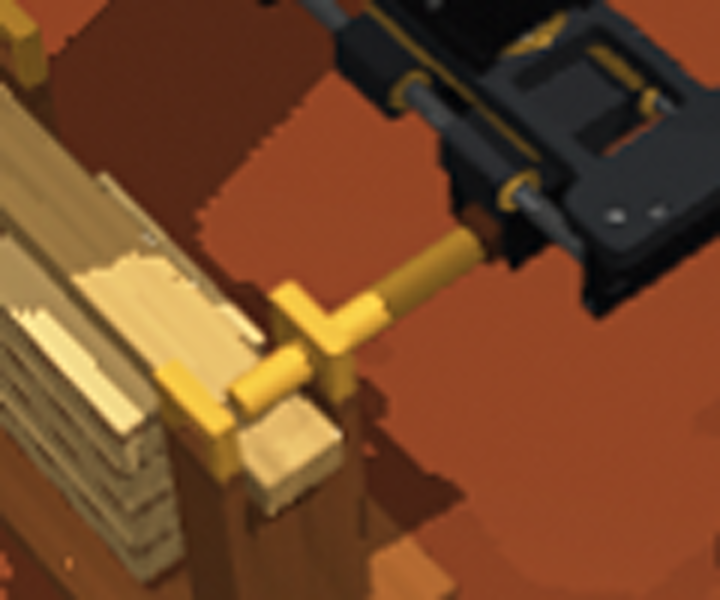

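Emit:
drive_tool:
  moves: "0.006 0.0004 0 0 1;0.006 0.0004 0 0 1;0.006 0.0004 0 0 1;0 0 0 0 1"

```text
time: 50.08
ee_pos: [0.5115, 0.065, 0.1406]
eef_rot: [-0.024, 0.707, 0.023, 0.707]
ft_force: [-0.1, 0.5, -1.5]
width: 0.0154
```

Emit:
drive_tool:
  moves: "0.008 0.00052 0 0 1;0.008 0.00052 0 0 1;0.008 0.00052 0 0 1;0.001 0 0 0 1;0 0 0 0 1"

```text
time: 50.7
ee_pos: [0.5361, 0.0665, 0.1405]
eef_rot: [-0.024, 0.707, 0.023, 0.707]
ft_force: [-0.2, 0.2, -0.5]
width: 0.0157
```

```bash
python3 - <<'E'
from h import *
st()
c=cams.camera("scene");im=c["color"][:,:,::-1]
cv2.imwrite("pics/s29.png",cv2.resize(im[220:320,220:340],None,fx=6,fy=6,interpolation=cv2.INTER_CUBIC))
E
```

```text
t 50.70 tcp [0.5361 0.0665 0.1405] jaw 93.8 w 0.0157 F [-0.2  0.2 -0.5] q7 1.60 x [-0. -0. -1.]
```

View pics/s29.png

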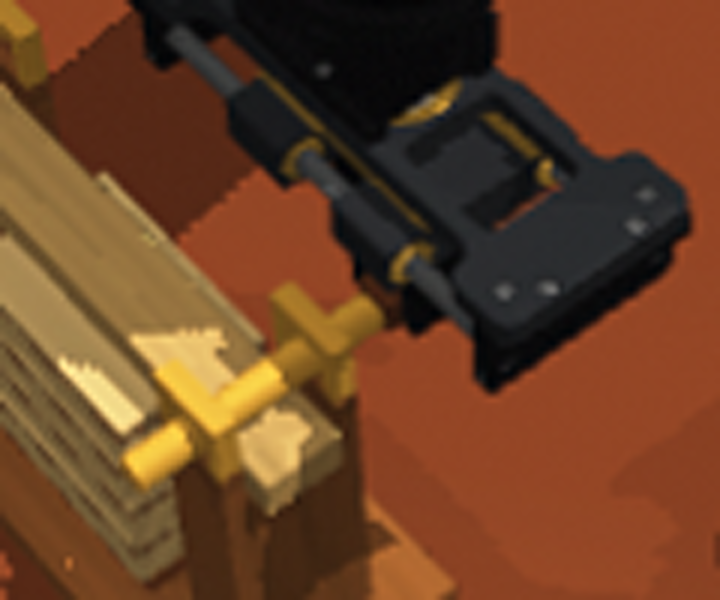

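Emit:
drive_tool:
  moves: "0 0 -0.002 0 1;0 0 0 0 1;0 0 0 0 0.6;0 0 0 0 0.6;0 0 0 0 0.5;0 0 0 0 0.4;0 0 0 0 0.3;0 0 0.03 0 0.2;0 0 0.05 0 0;0 0 0 0 0;0 0 0 0 0"

```text
time: 52.12
ee_pos: [0.5359, 0.0668, 0.2181]
eef_rot: [-0.024, 0.707, 0.024, 0.707]
ft_force: [-0.1, -0.3, -0.3]
width: 0.0853
```

```bash
python3 - <<'E'
from h import *
st()
c=cams.camera("scene");im=c["color"][:,:,::-1]
cv2.imwrite("pics/s30.png",cv2.resize(im[220:320,220:340],None,fx=6,fy=6,interpolation=cv2.INTER_CUBIC))
E
python3 top.py|grep brass
```

```text
t 52.12 tcp [0.5359 0.0668 0.2181] jaw 93.8 w 0.0853 F [-0.1 -0.3 -0.3] q7 1.55 x [-0.  0. -1.]
brass [216. 189.] [0.6358 0.328 ] -78.3 101 15
brass [357. 186.] [ 0.6351 -0.1227] 89.1 39 20
brass [356. 170.] [ 0.6897 -0.1198] -84.2 38 19
brass [449. 145.] [ 0.7718 -0.4294] 89.9 42 21
```

View pics/s30.png

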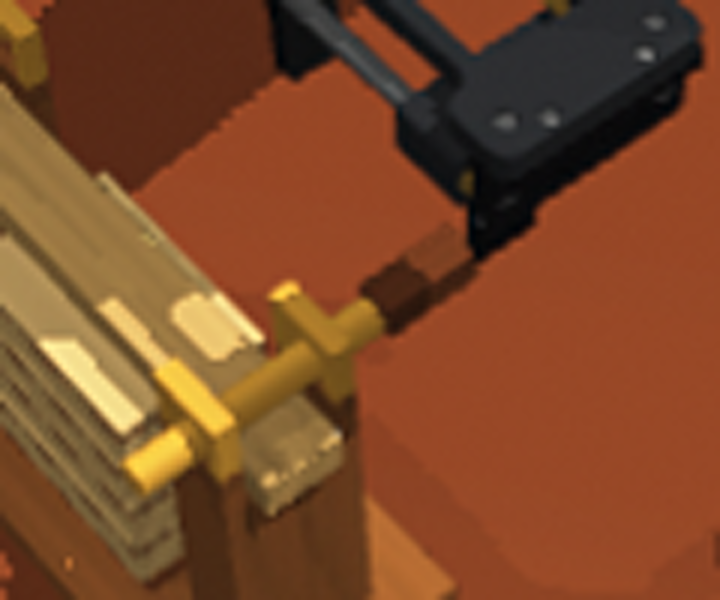

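Emit:
drive_tool:
  moves: "0.0142 0.0244 0 -10.28 0;0.0142 0.0244 0 -10.28 0;0.0142 0.0244 0 -10.28 0;0.0142 0.0244 0 -10.28 0;0.0142 0.0244 0 -10.28 0;0.0142 0.0244 0 -10.28 0;0.0142 0.0244 0 -10.28 0;0.0142 0.0244 0 -10.28 0;0 0 0 0 0;0 0 0 0 0;0 0 0 0 0"

```text
time: 53.6
ee_pos: [0.6496, 0.2608, 0.2187]
eef_rot: [0.447, 0.548, -0.447, 0.548]
ft_force: [0.5, -0.1, 0.4]
width: 0.0867
```

```bash
python3 rod.py w31.png .010 285 50 345 312; python3 top.py|grep -E "brass|cup|tea"
```

```text
t 53.60 tcp [0.6496 0.2608 0.2187] jaw 11.6 w 0.0867 F [ 0.5 -0.1  0.4] q7 0.08 x [-0.  0. -1.]
brass (310, 89, 15, 107) (array([0.6354, 0.3253]), -78.8, 101, 14) rel tcp: along 0.0156..0.1166 lateral mid -0.0011
handle (288, 289, 57, 23) (array([0.6673, 0.1627]), 11.5, 62, 26) rel tcp: along -0.1126..-0.0866 lateral mid -0.0023
brass [225. 187.] [0.6415 0.3   ] -78.3 44 14
brass [359. 186.] [ 0.6358 -0.1244] -82.5 45 19
brass [357. 170.] [ 0.6886 -0.1199] 89.1 36 20
brass [295. 183.] [0.6507 0.0764] -0.4 110 41
brass [449. 145.] [ 0.7718 -0.4294] 89.9 42 21
cup [449. 193.] [ 0.6006 -0.4058] -73.5 93 60
```

View pics/w31.png

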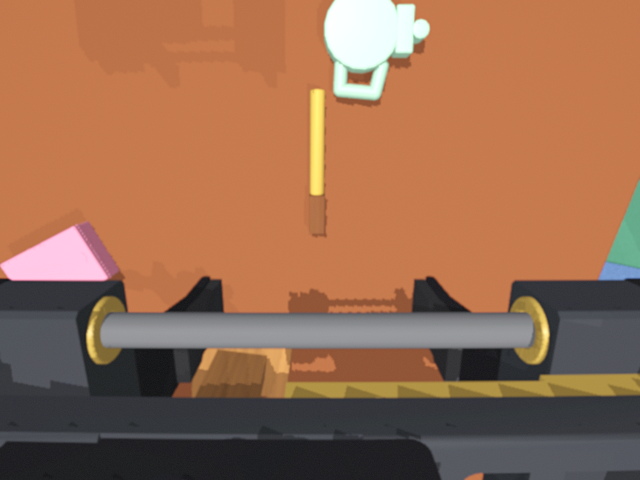

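Emit:
drive_tool:
  moves: "-0.0015 -0.0003 -0.06 -0.4 0;0 0 -0.06 0 0;0 0 -0.06 0 0;0 0 -0.035 0 0;0 0 -0.0135 0 0;0 0 0 0 0;0 0 0 0 0;0 0 0 0 0"

```text
time: 54.7
ee_pos: [0.6491, 0.2619, -0.0082]
eef_rot: [0.45, 0.546, -0.448, 0.547]
ft_force: [-0.5, -0.3, 0.1]
width: 0.0871
```

Emit:
drive_tool:
  moves: "0 0 0 0 1;0 0 0 0 1;0 0 0 0 1;0 0 0 0 1;0 0 0 0 1;0 0 0 0 1;0 0 0 0 1;0 0 0 0 1;0 0 0 0 1;0 0 0 0 1;0 0 0 0 1"
  newtons: 45

```text
time: 56.08
ee_pos: [0.6482, 0.2616, -0.0099]
eef_rot: [0.449, 0.546, -0.449, 0.546]
ft_force: [0.4, -0.2, -0.1]
width: 0.0155
```

Emit:
drive_tool:
  moves: "0 0 0.03 0 1;0 0 0.06 0 1;0 0 0.06 0 1;0 0 0.065 0 1;-0.0202 -0.0377 0 -9.74 1;-0.0202 -0.0377 0 -9.74 1;-0.0202 -0.0377 0 -9.74 1;-0.0202 -0.0377 0 -9.74 1;-0.0202 -0.0377 0 -9.74 1;-0.0202 -0.0377 0 -9.74 1;-0.0202 -0.0377 0 -9.74 1;-0.0202 -0.0377 0 -9.74 1;-0.0202 -0.0377 0 -9.74 1;-0.0202 -0.0377 0 -9.74 1;0 0 0 0 1;0 0 0 0 1;0 0 0 0 1"

```text
out of range; nothing moved
```

Emit:
drive_tool:
  moves: "0 0 0.035 0 1;0 0 0.06 0 1;0 0 0.06 0 1;0 0 0.06 0 1;-0.0202 -0.0377 0 -9.74 1;-0.0202 -0.0377 0 -9.74 1;-0.0202 -0.0377 0 -9.74 1;-0.0202 -0.0377 0 -9.74 1;-0.0202 -0.0377 0 -9.74 1;-0.0202 -0.0377 0 -9.74 1;-0.0202 -0.0377 0 -9.74 1;-0.0202 -0.0377 0 -9.74 1;-0.0202 -0.0377 0 -9.74 1;-0.0202 -0.0377 0 -9.74 1;0 0 0 0 1;0 0 0 0 1;0 0 0 0 1"

```text
time: 58.2
ee_pos: [0.4465, -0.1145, 0.2051]
eef_rot: [-0.707, -0.024, 0.707, -0.024]
ft_force: [-0.4, 1.1, -0.8]
width: 0.0154
```

```bash
python3 - <<'E'
from h import *
s=st();snap("wrist","w32.png")
C=np.array([.6055,-.0165]);a=np.radians(3.7);x=np.array([np.cos(a),np.sin(a)]);y=np.array([-np.sin(a),np.cos(a)])
e=C-.088*y;d=s["ee_pos"][:2]-e;print("eye_r",e,"tcp in eye frame",d@x,d@y)
c=cams.camera("scene");im=c["color"][:,:,::-1]
cv2.imwrite("pics/s32.png",cv2.resize(im[130:290,160:360],None,fx=4,fy=3.7,interpolation=cv2.INTER_CUBIC))
E
```

```text
t 58.20 tcp [ 0.4465 -0.1145  0.2051] jaw -86.1 w 0.0154 F [-0.4  1.1 -0.8] q7 -1.55 x [-0. -0. -1.]
eye_r [ 0.61117884 -0.10431657] tcp in eye frame -0.16499246653021069 0.00046400987318326737
```

View pics/w32.png

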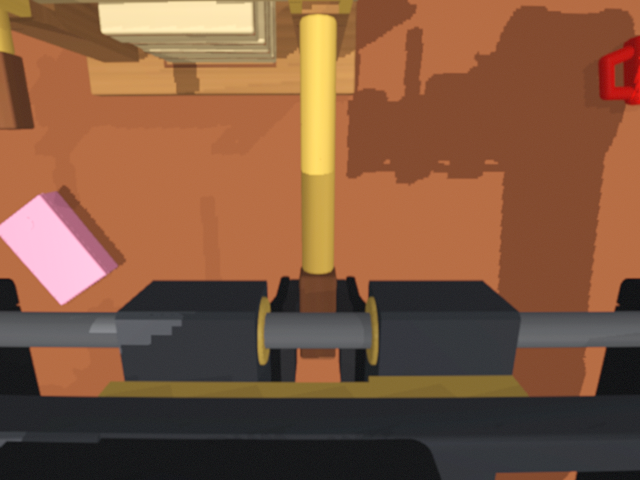

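View pics/s32.png

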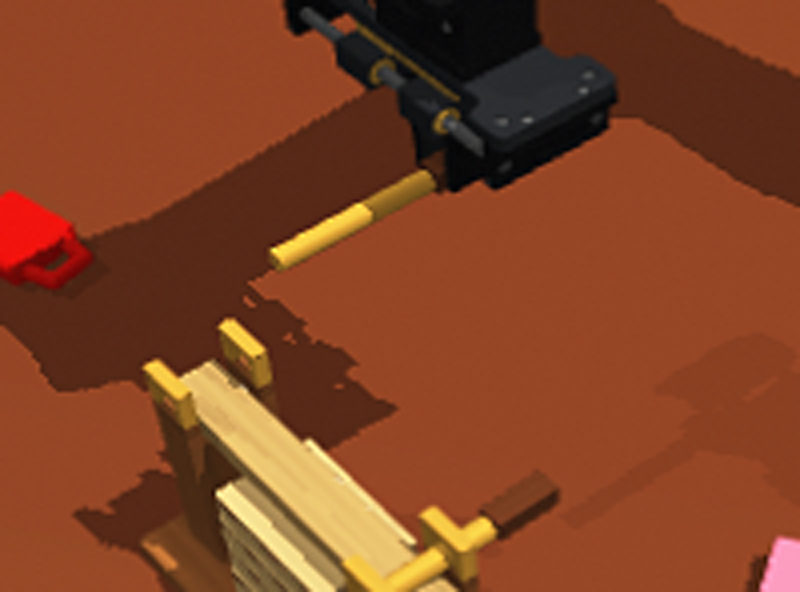

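Emit:
drive_tool:
  moves: "0 -0.0004 -0.03 0 1;0 0 -0.02 0 1;0 0 -0.0126 0 1;0 0 0 0 1;0 0 0 0 1;0 0 0 0 1"

```text
time: 59.05
ee_pos: [0.4466, -0.1157, 0.143]
eef_rot: [0.707, 0.024, -0.706, 0.023]
ft_force: [1.0, -1.2, -0.9]
width: 0.0155
```

```bash
python3 - <<'E'
from h import *
s=st();snap("wrist","w33.png")
C=np.array([.6055,-.0165]);a=np.radians(3.7);x=np.array([np.cos(a),np.sin(a)]);y=np.array([-np.sin(a),np.cos(a)])
e=C-.088*y;d=s["ee_pos"][:2]-e;print("tcp in eye frame",d@x,d@y)
c=cams.camera("scene");im=c["color"][:,:,::-1]
cv2.imwrite("pics/s33.png",cv2.resize(im[170:290,180:320],None,fx=5,fy=5,interpolation=cv2.INTER_CUBIC))
import chk;chk.run("scene",[228,170,275,225]) if 0 else None
E
```

```text
t 59.05 tcp [ 0.4466 -0.1157  0.143 ] jaw -86.2 w 0.0155 F [ 1.  -1.2 -0.9] q7 -1.44 x [ 0.  0. -1.]
tcp in eye frame -0.16493121336952143 -0.0007254362550285502
```

View pics/w33.png

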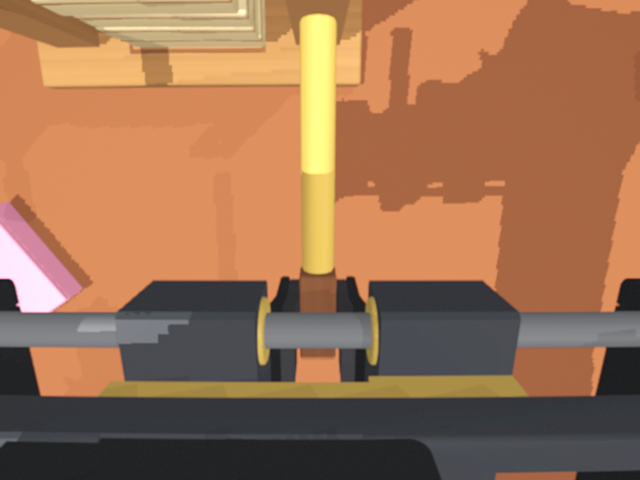

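View pics/s33.png

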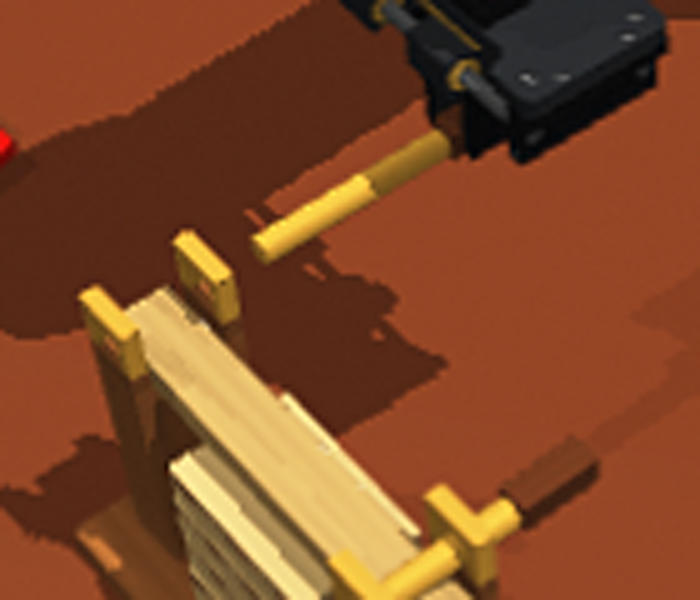

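```bash
python3 -c "
import chk;chk.run('scene',[228,190,275,226],.0179,.1156)"
```

```text
scene tip pred [230.6 220.2] 3mm z shift ->perp px 0.86 along max -0.5 px (len px/10mm 4.29)
  al -10 -3 perp mid -0.04 width 6.2
  al -20 -10 perp mid -0.02 width 6.2
  al -30 -20 perp mid 0.08 width 6.0
  al -40 -30 perp mid 0.02 width 5.5
```

Emit:
drive_tool:
  moves: "0.012 0.0014 0 0 1;0.012 0.0008 0 0 1;0.01 0.00065 0 0 1;0 0 0 0 1"

```text
time: 59.7
ee_pos: [0.4804, -0.1133, 0.1425]
eef_rot: [-0.706, -0.023, 0.707, -0.024]
ft_force: [-1.2, -0.4, -2.1]
width: 0.0154
```

```bash
python3 - <<'E'
from h import *
s=st()
C=np.array([.6055,-.0165]);a=np.radians(3.7);x=np.array([np.cos(a),np.sin(a)]);y=np.array([-np.sin(a),np.cos(a)])
e=C-.088*y;d=s["ee_pos"][:2]-e;print("tcp in eye frame",d@x,d@y)
c=cams.camera("scene");im=c["color"][:,:,::-1]
cv2.imwrite("pics/s34.png",cv2.resize(im[180:280,180:300],None,fx=6,fy=6,interpolation=cv2.INTER_CUBIC))
E
```

```text
t 59.70 tcp [ 0.4804 -0.1133  0.1425] jaw -86.2 w 0.0154 F [-1.2 -0.4 -2.1] q7 -1.16 x [-0. -0. -1.]
tcp in eye frame -0.13104691911997082 -0.0005542429633834339
```

View pics/s34.png

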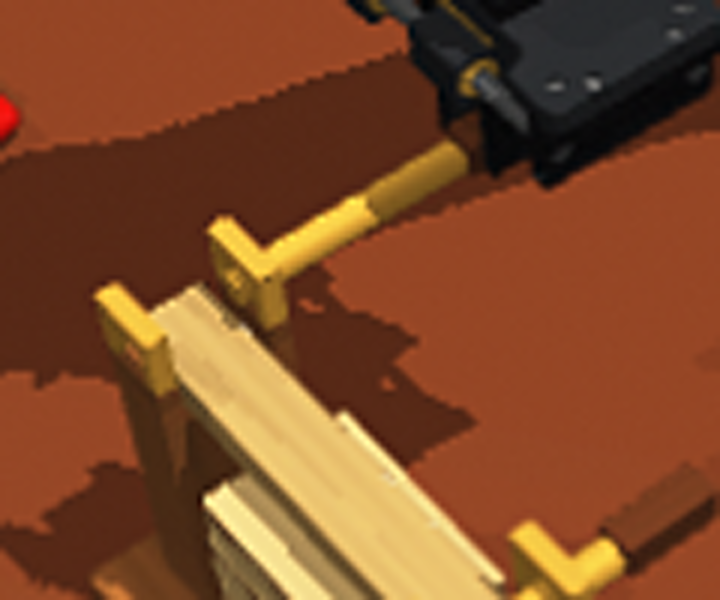

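Emit:
drive_tool:
  moves: "0.008 0.0006 0 0 1;0.008 0.0006 0 0 1;0.008 0.0006 0 0 1;0.006 0.0006 0 0 1;0 0 0 0 1"

```text
time: 60.38
ee_pos: [0.5105, -0.1107, 0.1425]
eef_rot: [-0.707, -0.023, 0.707, -0.024]
ft_force: [-0.1, -0.1, -1.1]
width: 0.0156
```

Emit:
drive_tool:
  moves: "0.006 0.0004 0 0 1;0.006 0.0004 0 0 1;0.006 0.0004 0 0 1;0 0 0 0 1"

```text
time: 60.88
ee_pos: [0.5286, -0.1094, 0.1425]
eef_rot: [-0.707, -0.023, 0.707, -0.024]
ft_force: [-0.6, 0.2, 0.0]
width: 0.0154
```

```bash
python3 - <<'E'
from h import *
s=st()
C=np.array([.6055,-.0165]);a=np.radians(3.7);x=np.array([np.cos(a),np.sin(a)]);y=np.array([-np.sin(a),np.cos(a)])
e=C-.088*y;d=s["ee_pos"][:2]-e;print("tcp in eye frame",d@x,d@y)
c=cams.camera("scene");im=c["color"][:,:,::-1]
cv2.imwrite("pics/s35.png",cv2.resize(im[180:280,180:300],None,fx=6,fy=6,interpolation=cv2.INTER_CUBIC))
E
```

```text
t 60.88 tcp [ 0.5286 -0.1094  0.1425] jaw -86.2 w 0.0154 F [-0.6  0.2  0. ] q7 -1.08 x [-0. -0. -1.]
tcp in eye frame -0.08271246512875852 0.00022298851653576457
```

View pics/s35.png

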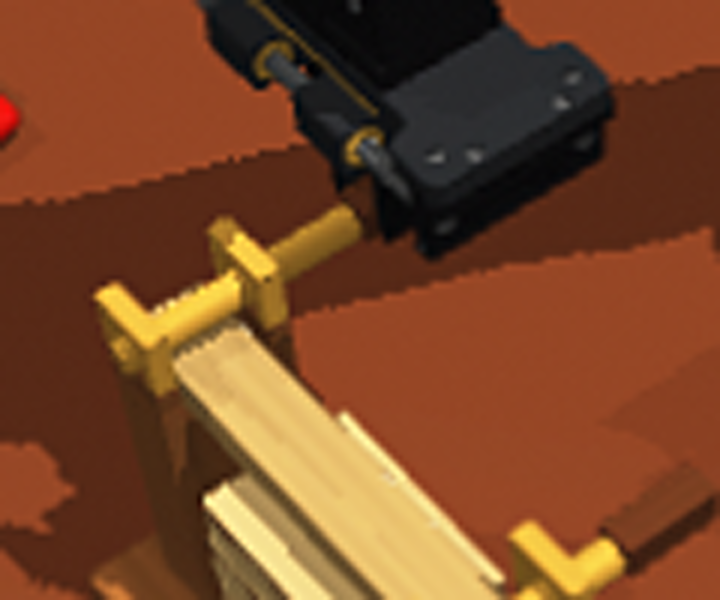

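Through both; push the remaining 20 mm, lower slightly, release and rise.

Emit:
drive_tool:
  moves: "0.007 0.0004 0 0 1;0.007 0.0004 0 0 1;0.006 0.0003 0 0 1;0 0 0 0 1;0 0 -0.002 0 1;0 0 0 0 1;0 0 0 0 0.6;0 0 0 0 0.6;0 0 0 0 0.5;0 0 0 0 0.4;0 0 0 0 0.3;0 0 0.03 0 0.2;0 0 0.05 0 0;0 0 0.06 0 0;-0.04 0 0.02 0 0;-0.05 0 0 0 0;0 0 0 0 0;0 0 0 0 0"

```text
time: 63.18
ee_pos: [0.4809, -0.1044, 0.3003]
eef_rot: [-0.701, -0.026, 0.712, -0.02]
ft_force: [0.3, -0.4, -0.4]
width: 0.0869
```

```bash
python3 - <<'E'
from h import *
s=st();c=cams.camera("scene");im=c["color"][:,:,::-1]
cv2.imwrite("pics/s36.png",cv2.resize(im[180:340,170:350],None,fx=4,fy=3.7,interpolation=cv2.INTER_CUBIC))
c=snap("wrist","w36.png")
E
```

```text
t 63.17 tcp [ 0.4809 -0.1044  0.3003] jaw -86.2 w 0.0869 F [ 0.3 -0.4 -0.4] q7 -1.43 x [-0.02  0.01 -1.  ]
```

View pics/s36.png

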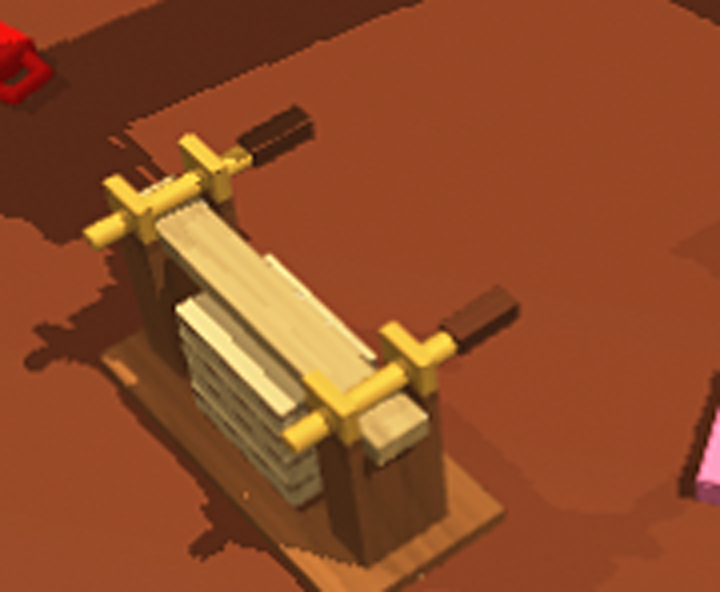

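View pics/w36.png

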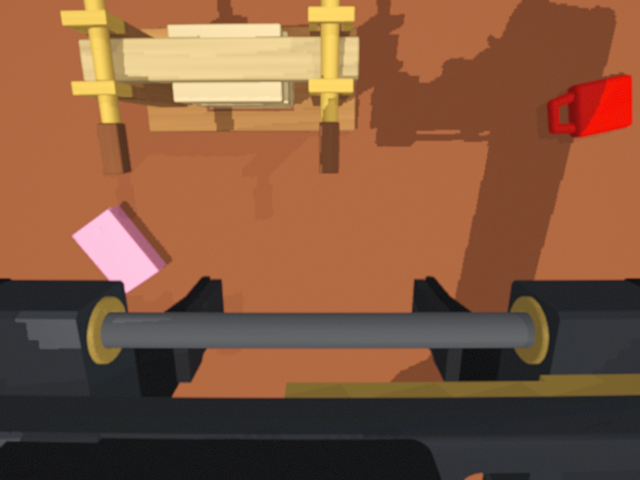

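```bash
python3 - <<'E'
from h import *
c=cams.camera("wrist")
C=np.array([.6055,-.0165]);a=np.radians(3.7);x=np.array([np.cos(a),np.sin(a)]);y=np.array([-np.sin(a),np.cos(a)])
f=lambda P,z:[np.round([(q-C)@x,(q-C)@y],4) for q in onz(c,P,z)]
im=c["color"][:,:,::-1];cv2.imwrite("pics/w37.png",cv2.resize(im[0:190,60:380],None,fx=2.5,fy=2.5,interpolation=cv2.INTER_CUBIC))
print("bar ends",f([(82,60),(358,57)],.146)); print("bar near edge",f([(120,81),(290,80)],.146))
print("near caps mid",f([(101,87),(331,85)],.177))
print("necks",f([(110,124),(329,123)],.160))
E
```

```text
bar ends [array([0.    , 0.1102]), array([ 0.0005, -0.1113])]
bar near edge [array([-0.0162,  0.0812]), array([-0.0165, -0.057 ])]
near caps mid [array([-0.0239,  0.0808]), array([-0.0237, -0.0892])]
necks [array([-0.0499,  0.0868]), array([-0.0501, -0.0883])]
```

View pics/w37.png

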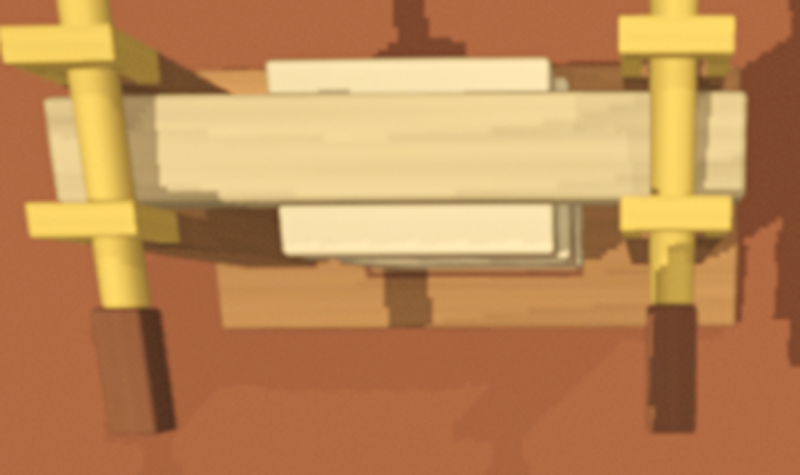

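```bash
python3 top.py | grep -E "pink|tea|cup"; python3 -c "
from bench import ticket
print(ticket.close_job())"
```

```text
pink [273. 263.] [0.3929 0.1456] 37.4 99 65
teapot [181. 181.] [0.6583 0.4244] 63.6 110 80
cup [453. 192.] [ 0.6055 -0.421 ] -75.0 61 60
the job is handed in; nothing more can be done
None
```

The job is handed in at about 63 s of the 208 s. All four boxes are in one column on the mark, the bar lies in both forks, and each rod goes through both eyelets of its post.

**Last checks:**
- **Boxes:** as each was set down, the wrist camera put it about 1 to 3 mm from the mark and square to within about 0.5°. I took no separate measurement of the column after the bar and rods went on; the final pictures show it standing flat.
- **Bar:** its centre is within about 1 mm of the seat in both directions, lying down between the cheeks.
- **Rods:** both necks are 50 mm from the eyelet centre, so both tips stand about 22 mm past the outer faces. The gripper was up and clear of everything.
- **Bystanders:** the teapot and the pink block read where they started. The last top view of the cup was partly hidden by the arm (61 mm long instead of 93), so its 16 mm shift in that reading is probably not real. Earlier unobstructed views had it unmoved.

**What disagreed or failed:**
- **Tool height:** the tool height in the state did not match the stated tool geometry. The fingertips touched the table at a reading of about -13.5 mm, roughly 25 mm off, so my first box grasps closed above the box. I found the offset by touch and worked relative to it.
- **Travel shortfall:** some moves ended 2 to 4 mm short of the command, so I corrected from the measured pose.
- **Rod knocked aside:** one rod was knocked aside partway through, so I measured it again before picking it up.

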